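Open the spare-key tin in its hold-down shoe

ROBOT

A 6-joint arm with a two-finger parallel gripper is mounted at the origin on the work surface. World frame = base frame: x ahead of the robot, y to its left, z up, the work surface at z = 0. Lengths are in m, angles in rad, forces in N, time in s.
With the tool pointing down it reaches from about 0.275 to 0.75 m from the base axis. Payload 10.2 kg.
Tool frame: the origin (TCP) lies midway between the tips of the shut fingers; the grasp point (between the pads) lies 19 mm behind it; x points along the fingers, y is the direction in which the jaws open and shut, and the axes are right-handed (so a half turn about x gives the same grasp; the last joint's range is limited). The gripper opens to 88 mm and grips with 3 to 60 N. Pads are 18 mm wide; open, the fingers measure 123 mm over their backs; the gripper's body (75 mm by 187 mm) begins 45 mm behind the grasp point.
Start: joints at [-1.508, 0.313, 1.498, -0, 1.331, -0.223], TCP at [0.148, -0.504, 0.218] pointing down, gripper open.
Joint ranges: [-2.94, 2.94], [-0.97, 2.17], [0.19, 2.56], [-1.23, 4.37], [0.02, 3.11], [-2.88, 2.88]. Speed limits (rad/s): [2.39, 2.39, 3.01, 3.14, 3.14, 3.14].

INTERFACE

Orientations are given as a rotation vector (axis times angle).
In Python, from rig import arm gives the robot as it stands.
- The arm moves only by the tool arm_command, never from a script. Its argument "motion" is a list of rows, each a list of 3 entries, a list of its own where there are three numbers: the gripper command: -1 is fully open, 1 is shut, values between are in proportion, then the shift along the world's x, y, z in cm, then the turn, a rotation vector about the world's x, y, z in rad. In form: [[fingers, [tx, ty, tz], [wx, wy, wz]], ...]. A call has 1 to 8 rows; each row shifts and turns the pose as measured when the row begins; what a row does not reach is not made up. A row lasts 1/8 s, in which the tool goes at most 62.5 mm and 10.7 degrees, less where a joint would pass 70% of its speed; a pose out of reach is approached as far as the arm can. A call with a gripper value outside its range is refused whole. The fingers move at their own pace and stop on an object; the grip force is fixed at half the most. Time passes only in rows, so rows that do not move let the fingers close. It gives the time, the measured TCP pose, the force and the opening at its end, in the units of the state.
- arm.state(): the state, without advancing time (a new reading comes with each control period).
- arm.read_camera(name): name is "scene" or "side" or "wrist"; returns (picture, depth): 400x640x3 uint8, red, green, blue; 400x640 float32, m along the optical axis (not along the pixel's ray), 0 where there is no reading.
- arm.get_calibration(name): a dict with "fovy" (degrees; the focal length in pixels is half the picture's height over the tangent of half this angle, whatever the lens; pixels are square), "cx", "cy" (the principal point, pixels), "rvec" (rotation vector, rad) and "tvec" (3), from world to camera coordinates, as OpenCV has them. Camera axes: x right, y down, z forward; pixel columns grow to the right and rows downward; lengths in m; the calibration is good to about 2 mm. The wrist camera is an equidistant fisheye: a pixel r from the principal point sees the ray r / f radians off the axis. A picture is of the moment at which its call begins: read the wrist's pose just before it. get_calibration takes no time and is no camera call; for the wrist camera it gives the pose at the moment of the call.
- arm.close_job(): hands the job in, once; it reports no verdict.
The state is a dict: "time_s": time; "q": joint angles; "joint_vel": joint speeds; "joint_torque": joint torques, N m; "eef_pos": TCP position; "tool_rot": TCP orientation; "force": force on the tool from outside, world axes, zero at the start; "moment": the same for the moment, N m; "finger_gap": opening from 0.0 (shut) to 1.0 (fully open).
Only numpy, scipy, OpenCV 4.12 (cv2) and the standard library are available. Lean on these libraries where they do the work, as an engineer would, in place of code of your own. Each camera call takes 0.05 s, during which the arm holds its last target.

TASK

Open the spare-key tin: its deep lid is so tight that the tin must be held down while the lid is drawn. Lift the tin out of its oak stowage and slide its foot fully home under the two lips of the steel shoe on the shelf, lid still on, then draw the lid straight up off it and set the lid down, not dropped, mouth down on clear shelf well away from the tin, leaving the open tin fully home in the shoe. Keep tin and lid upright throughout, and leave the two loose keys, the whistle and the bottle opener where they lie.

Things in the scene. Friction and masses are not known exactly. Their poses are not given: they have to be found in the camera images.
- tin_foot (a point): Centre (3 mm above the underside) of the tin's yellow foot plate, 58 (x) x 68 (y) x 6 mm. It sticks out 10 mm beyond the lid on the +y and -y sides only; on the x sides it is level with the lid. Axes: the tin's, z up; the tin is the same turned half round. Closed tin 0.3 kg, 71 mm tall. At the start it stands closed in the oak stowage.
- tub_rim (a point): Centre of the tub's open top, 66 mm above the foot's underside. Bare-metal tub 49 (x) x 39 (y) mm, 60 mm high, standing on the foot, a brass spare key fixed inside. Four sprung pads near its top grip the lid by friction: 5 to 12 N are needed to draw the lid, more than the tin's weight, over the first 50 mm or so; the lid is clear after 60 mm.
- lid_center (a point): Centre of the deep blue lid with a yellow panel on top, 58 (x) x 48 (y) x 65 mm high, open below, walls 3 mm, 0.07 kg. Rim 32.5 mm below this point. Axes: the lid's, parallel to the tin's, z up. Closed, its rim rests on the foot plate and this point is 35.5 mm above tin_foot. It can be gripped across x or y, at 35 N.
- rack: Oak stowage fixed to the shelf; origin on the shelf at its centre. The tin stands centred on its 6 mm base board (56 x 120 mm), axes in line. Two upright cheeks, 50 mm long in x, 14 mm thick, tops 68 mm above the shelf, inner faces at y = +37 and -37 mm, leave only 13 mm beside the lid, too little for fingers; the x ends are open.
- dock: Steel hold-down shoe fixed to the shelf; origin on the shelf where the foot plate's centre lies when home. The foot slides in on the shelf along the shoe's +x, tin x axis parallel, either way round. Side walls: inner faces y = +-36.5 mm. Lips reach in from them to y = +-27.5 mm for x = -22 to 30 mm, undersides 8.5 mm, tops 11.5 mm above the shelf.
- dock_mouth (a point): Middle of the shoe's open -x end, on the shelf, 59 mm before the shoe's origin. Here low flared guide walls (11.5 mm high) are 90 mm apart; they narrow to 73 mm at x = -22 mm. Axes: the shoe's.
- dock_stop (a point): Face of the shoe's low end stop, on the shelf, 30 mm beyond the shoe's origin: the foot plate meets it 1 mm past home. Just behind it a steel strip 20 mm wide stands 60 mm tall, 2 to 5 mm beyond this point, so a tin fully home can only be gripped across its y sides.
- brass_key (a point): Bystander: brass door key, 58 mm long, 5 mm thick, lying flat; point at its middle.
- red_key (a point): Bystander: bike-lock key with red bow, 58 mm long, 5 mm thick, lying flat; point at its middle.
- whistle (a point): Bystander: chrome whistle, 45 mm long, 17 mm high, lying on its side; point at its middle.
- opener (a point): Bystander: folded steel bottle opener, 68 mm long, 8 mm high, lying flat; point at its middle.
Mind the look-alikes: they are no part of the job. Several things have the shape of the dock; the one meant has the colours described above. Leave any turquoise look-alike of the part that bears lid_center alone.

How it is judged:
By the outcome, as a careful person would: the job done as asked, in the order asked, and still so for the second after the job is handed in, with the robot touching nothing.
It also fails if it takes over 61 s, if anything falls off the work surface, if the arm or the gripper's body presses on something with over 40 N, if the wrist force passes 120 N, or if a joint passes its speed limit or range.

## Working session

There is one attempt and no reset: what is moved stays moved. The work goes in short steps, Python scripts to look and compute and a tool call to move; the robot and the scene stay as the last step left them, time stands still between calls to the robot, and variables do not carry over. Pictures are saved under pics/ and viewed, and the job is handed in when it is done.

Besides the shell and the picture viewer there is one more tool, called after "Request:" by a JSON object that holds its "api" and its "payload". arm_command: Moves the arm, as the interface text tells. Its arguments: {"type":"object","properties":{"motion":{"type":"array","items":{"type":"array"}}},"required":["motion"]}

```bash
mkdir -p pics; ls
cat > h.py <<'E'
import numpy as np,cv2,pickle
from rig import arm
def snap(n,tag):
    c=arm.get_calibration(n); im,d=arm.read_camera(n)
    pickle.dump((c,im,d),open(f'pics/{tag}.pkl','wb')); cv2.imwrite(f'pics/{tag}.png',im[:,:,::-1]); return c,im,d
def load(tag): return pickle.load(open(f'pics/{tag}.pkl','rb'))
def ray(c,u,v,fish=False,h=400):
    f=h/2/np.tan(np.radians(c['fovy'])/2)
    x=np.array([u-c['cx'],v-c['cy']],float)/f
    if fish:
        r=np.linalg.norm(x); d=np.r_[x/r*np.sin(r) if r>0 else x,np.cos(r)]
    else: d=np.r_[x,1]
    R=cv2.Rodrigues(np.array(c['rvec'],float))[0]; t=np.array(c['tvec'],float).ravel()
    return -R.T@t, R.T@d
def atz(c,u,v,z,fish=False):
    o,d=ray(c,u,v,fish); return o+d*(z-o[2])/d[2]
def dep(c,d,u,v,fish=False):
    o,r=ray(c,u,v,fish); z=d[int(round(v)),int(round(u))]; 
    if fish:
        R=cv2.Rodrigues(np.array(c['rvec'],float))[0]; r=r/(R@r)[2]
    return o+r*z
def proj(c,P,h=400):
    f=h/2/np.tan(np.radians(c['fovy'])/2)
    R=cv2.Rodrigues(np.array(c['rvec'],float))[0]; p=R@np.array(P)+np.array(c['tvec']).ravel()
    return np.array([c['cx']+f*p[0]/p[2],c['cy']+f*p[1]/p[2]])
def crop(tag,u0,v0,u1,v1,k):
    im=cv2.imread(f'pics/{tag}.png')[v0:v1,u0:u1]; cv2.imwrite(f'pics/{tag}_c{u0}_{v0}.png',cv2.resize(im,None,fx=k,fy=k,interpolation=cv2.INTER_CUBIC))
E
python3 - <<'E'
from h import *
for n in('scene','side','wrist'):
    c,im,d=snap(n,n+'0'); print(n,c,(d>0).mean())
print(arm.state())
E
```

```text
pics
scene {'fovy': 50.48160336828348, 'cx': 317.9890580681147, 'cy': 202.88691480742182, 'rvec': array([ 2.14528044,  1.07405714, -0.47012093]), 'tvec': array([-0.35375463, -0.26469462,  1.45494316])} 0.99615234375
side {'fovy': 48.76231442463773, 'cx': 319.5655312434816, 'cy': 193.5703374591801, 'rvec': array([ 0.93304977, -2.39440682,  1.13346268]), 'tvec': array([0.43331714, 0.32051589, 0.70897885])} 0.99605078125
wrist {'fovy': 65.70646984690485, 'cx': 320.9158992313009, 'cy': 201.93454343256607, 'rvec': array([-2.33143107,  1.74478403,  0.24276248]), 'tvec': array([-0.52462878, -0.03811448,  0.38915096])} 0.96687890625
{'time_s': 0.15, 'q': array([-1.50843110e+00,  3.13289704e-01,  1.49825294e+00, -1.45396656e-05,
        1.33102304e+00, -2.23373737e-01]), 'joint_vel': array([ 0.00030151, -0.00128985, -0.00102566, -0.00131442, -0.00167229,
        0.00148272]), 'joint_torque': array([ 2.23327188e-03, -4.02303421e+01, -2.52317727e+01,  6.95069740e-02,
        3.43562546e-02, -6.51443520e-05]), 'eef_pos': array([ 0.14796425, -0.50349756,  0.21741243]), 'tool_rot': array([ 2.06862275,  0.29857909, -2.06848864]), 'force': array([-0.37011823, -0.21085775,  1.11138047]), 'moment': array([ 0.01865517, -0.0215098 , -0.02722909]), 'finger_gap': 0.9999535068712164}
```

View pics/scene0.png

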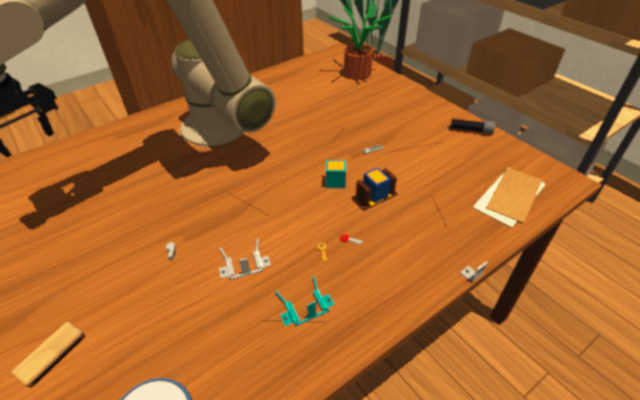

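View pics/side0.png

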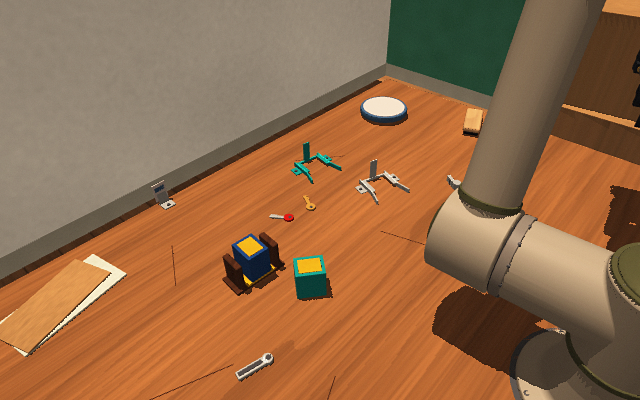

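View pics/wrist0.png

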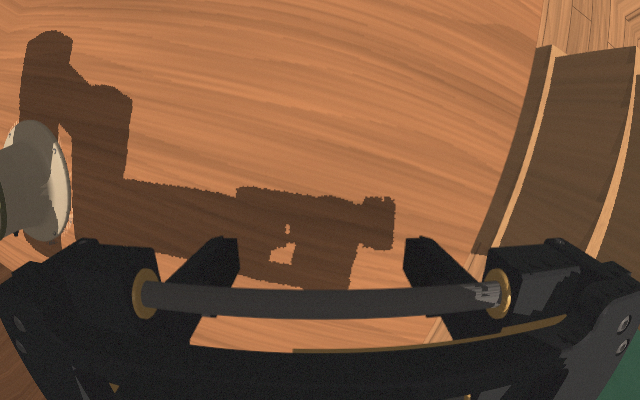

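Could be mistaken for one another (scene pixels): lid/tin – blue with yellow top in oak (377,183) or turquoise box (335,173); shoe – grey steel (243,263), turquoise (306,305), or the small grey thing (474,270). I choose blue (377,183) and steel (243,263), and will check both in close crops.

Run:
```python
from h import *
crop('scene0',200,140,410,330,3.8) if 0 else None
import cv2
crop('scene0',205,225,285,285,9)
crop('scene0',320,145,410,215,8)
crop('side0',340,145,420,210,9)
crop('side0',210,220,340,310,6)
```

```text
(no output)
```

View pics/scene0_c205_225.png

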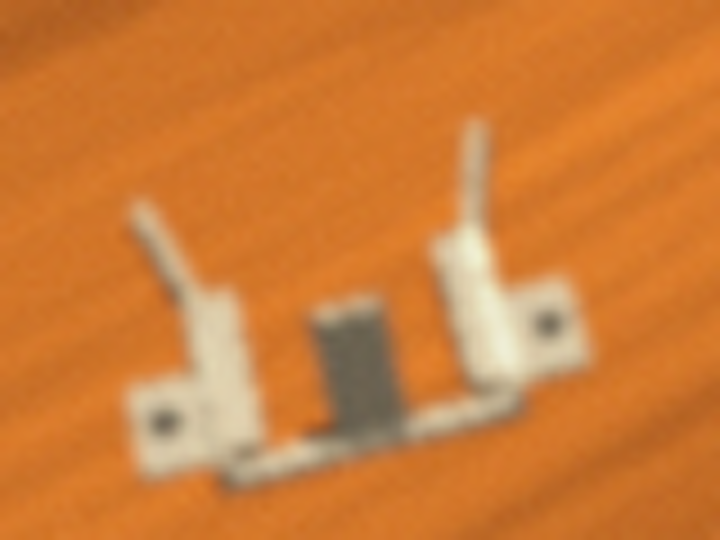

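View pics/scene0_c320_145.png

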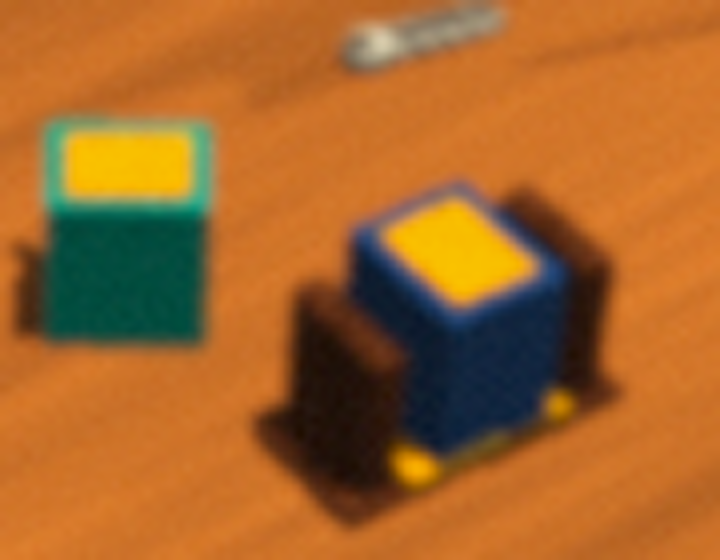

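View pics/side0_c340_145.png

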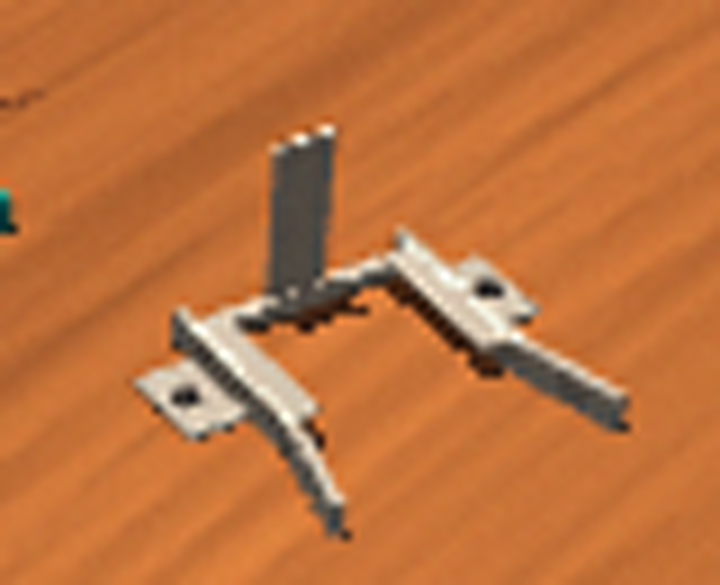

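View pics/side0_c210_220.png

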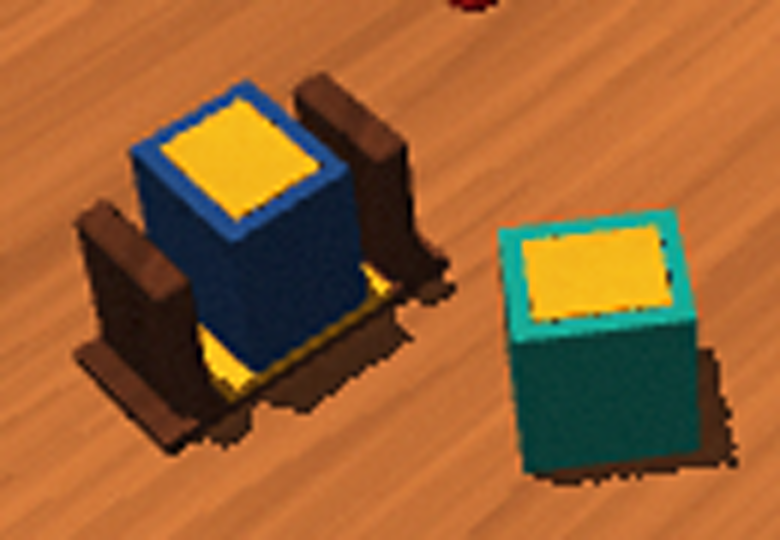

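Run:
```python
from h import *
cs,_,ds=load('scene0'); cd,_,dd=load('side0')
print('cams',ray(cs,0,0)[0],ray(cd,0,0)[0])
S=np.array([(352,228),(460,185),(567,265),(457,320)])/8+[320,145]
D=np.array([(132,150),(245,82),(352,168),(232,242)])/6+[210,220]
for n,c,P in(('sc',cs,S),('sd',cd,D)):
    Q=np.array([atz(c,*p,.077) for p in P]); print(n,(Q*1e3).round(1).tolist(),(Q.mean(0)*1e3).round(1))
    for i in range(4):
        e=Q[(i+1)%4]-Q[i]; print('   edge',(np.linalg.norm(e)*1e3).round(1),np.degrees(np.arctan2(e[1],e[0])).round(1))
def tri(a,b):
    o1,d1=ray(cs,*a);o2,d2=ray(cd,*b);A=np.c_[d1,-d2];s=np.linalg.lstsq(A,o2-o1,rcond=None)[0]
    p,q=o1+s[0]*d1,o2+s[1]*d2; return ((p+q)/2*1e3).round(1),(np.linalg.norm(p-q)*1e3).round(1)
print('lid top tri',tri(S.mean(0),D.mean(0)))
# dock: strip top centre ; stop bar ends; wall ends
print('strip top', tri((345/9+205,308/9+225),(303/9+340,140/9+145)))
# scene: left guide tip(140,205), right guide tip(478,122); side: tips (338,525 base)/(335,500 top), (622,405)
for nm,a,b in(('tipA',(140,205),(625,395)),('tipB',(478,122),(335,505)),('tipA?',(140,205),(335,505))):
    print(nm,tri((a[0]/9+205,a[1]/9+225),(b[0]/9+340,b[1]/9+145)))
print('hole scL/sdR',tri((165/9+205,420/9+225),(489/9+340,288/9+145)),'scR/sdL',tri((549/9+205,323/9+225),(185/9+340,397/9+145)))
print('scL bar end / sd', tri((235/9+205,470/9+225),(400/9+340,240/9+145)),tri((512/9+205,388/9+225),(180/9+340,318/9+145)))
for nm,a in dict(brass=(322,251),red=(350,239),whistle=(170,250),opener=(373,149),turqlid=(336,165),turqdock=(306,303)).items(): print(nm,(atz(cs,*a,.004)*1e3).round())
```

```text
cams [ 1.20165251 -0.43030872  0.8263963 ] [0.06837344 0.54313616 0.7024766 ]
sc [[566.4, 177.8, 77.0], [571.7, 221.8, 77.0], [624.2, 222.1, 77.0], [622.3, 174.8, 77.0]] [596.2 199.1  77. ]
   edge 44.3 83.1
   edge 52.5 0.3
   edge 47.4 -92.3
   edge 56.0 176.9
sd [[624.0, 219.2, 77.0], [621.0, 173.3, 77.0], [563.8, 175.8, 77.0], [567.8, 223.3, 77.0]] [594.1 197.9  77. ]
   edge 46.0 -93.7
   edge 57.3 177.4
   edge 47.6 85.1
   edge 56.3 -4.1
lid top tri (array([595.2, 198.6,  76.2]), np.float64(2.4))
strip top (array([ 610.2, -221.5,   58.1]), np.float64(0.5))
tipA (array([ 507. , -236.9,   10.8]), np.float64(2.5))
tipB (array([ 538.1, -146.2,   10.4]), np.float64(0.9))
tipA? (array([ 532.1, -205.3,   -3.9]), np.float64(83.4))
hole scL/sdR (array([ 570.5, -263.2,    2. ]), np.float64(1.5)) scR/sdL (array([ 604.6, -164.6,    1.7]), np.float64(1.1))
scL bar end / sd (array([ 599.9, -257.7,    8. ]), np.float64(2.8)) (array([ 622.9, -185.6,    8.9]), np.float64(0.3))
brass [664. -38.   4.]
red [676.  42.   4.]
whistle [ 432. -339.    4.]
opener [432. 337.   4.]
turqlid [423. 196.   4.]
turqdock [ 761. -155.    4.]
```

```bash
cat >> h.py <<'E'
from scipy.spatial.transform import Rotation as Ro
def go(x,y,z,yaw,grasp=False):
    """remaining to TCP target in mm, jaw (tool y) direction yaw deg (mod 180), tool down"""
    s=arm.state(); R=Ro.from_rotvec(s['tool_rot']); M=R.as_matrix()
    best=None
    for k in(0,180):
        a=np.radians(yaw+k); yv=np.array([np.cos(a),np.sin(a),0]); xv=np.array([0,0,-1.]); T=np.c_[xv,yv,np.cross(xv,yv)]
        w=(Ro.from_matrix(T)*R.inv()).as_rotvec()
        cyaw=np.degrees(np.arctan2(M[1,1],M[0,1]))
        print('k',k,'turn rad',w.round(4),'deg',np.degrees(np.linalg.norm(w)).round(1))
    p=np.array(s['eef_pos']); print('t',s['time_s'],'tcp mm',(p*1e3).round(1),'jaw yaw',cyaw.round(2),'tilt',np.degrees(np.arccos(-M[2,0])).round(2),'q6',s['q'].round(2),'gap',s['finger_gap'].round(3),'F',s['force'].round(1))
    print('shift cm',((np.array([x,y,z])/10-p*100)).round(2))
E
python3 - <<'E'
from h import *
go(595,198.6,200,-2.5)
E
```

```text
k 0 turn rad [-8.0000e-04 -7.0000e-04  1.2414e+00] deg 71.1
k 180 turn rad [-7.0000e-04  9.0000e-04 -1.9002e+00] deg 108.9Traceback (most recent call last):
  File "<stdin>", line 2, in <module>
  File "h.py", line 38, in go
    p=np.array(s['eef_pos']); print('t',s['time_s'],'tcp mm',(p*1e3).round(1),'jaw yaw',cyaw.round(2),'tilt',np.degrees(np.arccos(-M[2,0])).round(2),'q6',s['q'].round(2),'gap',s['finger_gap'].round(3),'F',s['force'].round(1))
                                                                                                                                                                                ^^^^^^^^^^^^^^^^^^^^^
AttributeError: 'float' object has no attribute 'round'
```

Request:
{"api": "arm_command", "payload": {"motion": [[-1,[3,4.6,0],[0,0,0.08]],[-1,[3,4.6,0],[0,0,0.08]],[-1,[3,4.6,0],[0,0,0.08]],[-1,[3,4.6,0],[0,0,0.08]],[-1,[3,4.6,0],[0,0,0.08]],[-1,[3,4.6,0],[0,0,0.08]],[-1,[3,4.6,0],[0,0,0.08]],[-1,[3,4.6,0],[0,0,0.08]]]}}

```text
time_s: 1.15
eef_pos: [0.3913, -0.125, 0.2159]
tool_rot: [1.658, 0.843, -1.658]
force: [1.4, -1.1, -0.5]
finger_gap: 0.997
```

```bash
sed -i "s/s\['finger_gap'\].round(3)/round(float(s['finger_gap']),3)/" h.py
python3 - <<'E'
from h import *
go(570,190,210,-2.5)
E
```

```text
k 0 turn rad [-0.0016 -0.0013  0.5878] deg 33.7
k 180 turn rad [-1.7000e-03  2.1000e-03 -2.5538e+00] deg 146.3
t 1.15 tcp mm [ 391.3 -125.   215.9] jaw yaw -36.18 tilt 0.12 q6 [-0.6   0.06  1.81  0.    1.27  0.03] gap 0.997 F [ 1.4 -1.1 -0.5]
shift cm [17.87 31.5  -0.59]
```

Request:
{"api": "arm_command", "payload": {"motion": [[-1,[2.6,4.6,0],[0,0,0.085]],[-1,[2.6,4.6,0],[0,0,0.085]],[-1,[2.6,4.6,0],[0,0,0.085]],[-1,[2.6,4.6,0],[0,0,0.085]],[-1,[2.6,4.6,0],[0,0,0.085]],[-1,[2.6,4.6,0],[0,0,0.085]],[-1,[2.6,4.6,0],[0,0,0.08]],[-1,[0,0,0],[0,0,0]]]}}

```text
time_s: 2.15
eef_pos: [0.5778, 0.2121, 0.2137]
tool_rot: [1.22, 1.204, -1.224]
force: [-0.5, -0.3, -1.1]
finger_gap: 1.0
```

Run:
```python
from h import *
go(595,198.6,200,-2.5)
c,im,d=snap('wrist','w1')
print(ray(c,320,200)[0])
```

```text
k 0 turn rad [-0.0004 -0.0036 -0.0274] deg 1.6
k 180 turn rad [ 5.7000e-03 -6.0000e-04  3.1142e+00] deg 178.4
t 2.15 tcp mm [577.8 212.1 213.7] jaw yaw -0.93 tilt 0.21 q6 [0.16 0.52 1.2  0.   1.42 0.18] gap 1.0 F [-0.5 -0.3 -1.1]
shift cm [ 1.72 -1.35 -1.37]
[0.57879191 0.28158692 0.38073107]
```

View pics/w1.png

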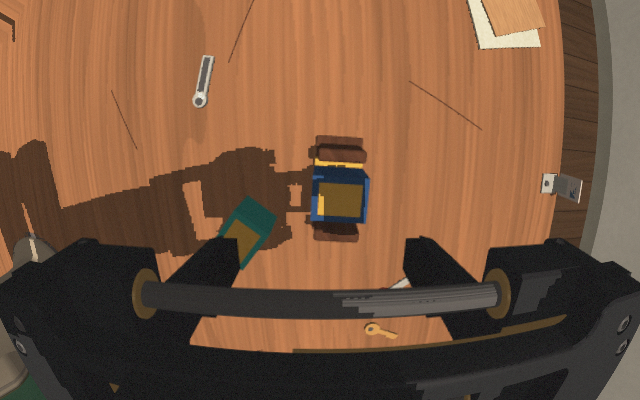

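Run:
```python
from h import *
crop('w1',200,130,400,270,4)
```

```text
(no output)
```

View pics/w1_c200_130.png

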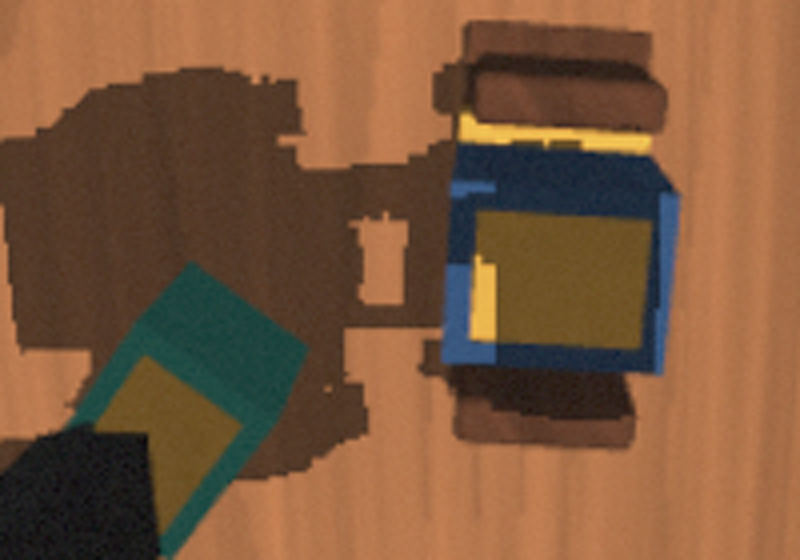

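Run:
```python
from h import *
c,im,d=load('w1')
P=np.array([(450,182),(680,193),(662,373),(442,362)])/4+[200,130]
for z in(.077,):
    Q=np.array([atz(c,*p,z,True) for p in P])*1e3; print(Q.round(1).tolist(),Q.mean(0).round(1))
    for i in range(4):
        e=Q[(i+1)%4]-Q[i]; print('   edge',(np.linalg.norm(e)).round(1),np.degrees(np.arctan2(e[1],e[0])).round(1))
print('depth', [(dep(c,d,*p,True)*1e3).round(1).tolist() for p in [(341,200),(338,215),(355,190)]])
print('decoy', [(atz(c,*(np.array(p)/4+[200,130]),.068,True)*1e3).round(0).tolist() for p in [(140,325),(278,430),(170,555)]])
# tri with scene/side: top centre
cs,_,_=load('scene0'); cd,_,_=load('side0')
o,r=zip(ray(c,*P.mean(0),True),ray(cs,*(np.array([459,249.5])/8+[320,145])),ray(cd,*(np.array([240.2,160.5])/6+[210,220])))
A=0;b=0
for oo,rr in zip(o,r):
    rr=rr/np.linalg.norm(rr);M=np.eye(3)-np.outer(rr,rr);A=A+M;b=b+M@oo
print('3-view',(np.linalg.solve(A,b)*1e3).round(1))
```

```text
[[568.3, 223.4, 77.0], [626.0, 219.9, 77.0], [622.5, 172.0, 77.0], [565.1, 176.0, 77.0]] [595.5 197.9  77. ]
   edge 57.9 -3.5
   edge 48.1 -94.2
   edge 57.6 176.0
   edge 47.5 86.1
depth [[596.7, 197.7, 77.2], [593.6, 181.9, 77.9], [610.8, 208.1, 77.8]]
decoy [[482.0, 184.0, 68.0], [519.0, 154.0, 68.0], [484.0, 114.0, 68.0]]
3-view [595.3 198.4  76.3]
```

Request:
{"api": "arm_command", "payload": {"motion": [[-1,[1.76,-1.39,-2],[0,0,-0.05]],[-1,[0,0,-3.5],[0,0,0]],[-1,[0,0,-3.5],[0,0,0]],[-1,[0,0,0],[0,0,0]]]}}

```text
time_s: 2.7
eef_pos: [0.5942, 0.1918, 0.1232]
tool_rot: [1.263, 1.174, -1.268]
force: [0.1, -0.5, -0.5]
finger_gap: 1.006
```

Run:
```python
from h import *
go(595.4,198.2,26,-3.8)
```

```text
k 0 turn rad [ 0.0007 -0.003   0.0101] deg 0.6
k 180 turn rad [-4.6000e-03 -1.2000e-03 -3.1315e+00] deg 179.4
t 2.7 tcp mm [594.2 191.8 123.2] jaw yaw -4.38 tilt 0.18 q6 [ 0.13  0.61  1.3  -0.    1.24  0.2 ] gap 1.006 F [ 0.1 -0.5 -0.5]
shift cm [ 0.12  0.64 -9.72]
```

Request:
{"api": "arm_command", "payload": {"motion": [[-1,[0.12,0.64,0],[0,0,0.01]],[-1,[0,0,0],[0,0,0]]]}}

```text
time_s: 2.95
eef_pos: [0.5965, 0.1979, 0.1266]
tool_rot: [1.259, 1.176, -1.258]
force: [-0.7, 0.5, -1.0]
finger_gap: 0.995
```

Run:
```python
from h import *
go(595.4,198.2,26,-3.8)
```

```text
k 0 turn rad [0.0002 0.0012 0.0008] deg 0.1
k 180 turn rad [ 1.9000e-03 -3.0000e-04 -3.1408e+00] deg 180.0
t 2.95 tcp mm [596.5 197.9 126.6] jaw yaw -3.85 tilt 0.07 q6 [ 0.13  0.62  1.28 -0.    1.24  0.2 ] gap 0.995 F [-0.7  0.5 -1. ]
shift cm [ -0.11   0.03 -10.06]
```

Request:
{"api": "arm_command", "payload": {"motion": [[-1,[0,0,-3],[0,0,0]],[-1,[0,0,-3],[0,0,0]],[-1,[0,0,-2.5],[0,0,0]],[-1,[0,0,-1],[0,0,0]],[-1,[0,0,0],[0,0,0]]]}}

```text
time_s: 3.58
eef_pos: [0.5997, 0.1987, 0.0361]
tool_rot: [1.265, 1.169, -1.248]
force: [-0.1, -0.1, -0.6]
finger_gap: 0.999
```

Run:
```python
from h import *
go(595.4,198.2,26,-3.8)
```

```text
k 0 turn rad [-0.0012  0.0128  0.0001] deg 0.7
k 180 turn rad [ 2.0100e-02  1.8000e-03 -3.1414e+00] deg 180.0
t 3.575 tcp mm [599.7 198.7  36.1] jaw yaw -3.81 tilt 0.74 q6 [ 0.14  0.72  1.36 -0.    1.05  0.2 ] gap 0.999 F [-0.1 -0.1 -0.6]
shift cm [-0.43 -0.05 -1.01]
```

Request:
{"api": "arm_command", "payload": {"motion": [[-1,[-0.4,0,-0.9],[0,0.013,0]],[-1,[0,0,0],[0,0,0]]]}}

```text
time_s: 3.82
eef_pos: [0.5964, 0.1989, 0.0285]
tool_rot: [1.26, 1.177, -1.256]
force: [0.3, -0.2, 0.3]
finger_gap: 0.999
```

Run:
```python
from h import *
go(595.4,198.2,26,-3.8)
```

```text
k 0 turn rad [-0.0016  0.0019  0.    ] deg 0.1
k 180 turn rad [ 2.9000e-03  2.4000e-03 -3.1416e+00] deg 180.0
t 3.825 tcp mm [596.4 198.9  28.5] jaw yaw -3.8 tilt 0.14 q6 [0.14 0.73 1.36 0.   1.05 0.2 ] gap 0.999 F [ 0.3 -0.2  0.3]
shift cm [-0.1  -0.07 -0.25]
```

Good. Close.

Request:
{"api": "arm_command", "payload": {"motion": [[1,[0,0,0],[0,0,0]],[1,[0,0,0],[0,0,0]],[1,[0,0,0],[0,0,0]],[1,[0,0,0],[0,0,0]]]}}

```text
time_s: 4.32
eef_pos: [0.5968, 0.199, 0.0296]
tool_rot: [1.261, 1.176, -1.255]
force: [-0.9, -1.1, -0.3]
finger_gap: 0.657
```

Run:
```python
from h import *
go(595.4,198.2,26,-3.8)
```

```text
k 0 turn rad [-0.0018  0.0033 -0.    ] deg 0.2
k 180 turn rad [-5.2000e-03 -2.8000e-03  3.1416e+00] deg 180.0
t 4.325 tcp mm [596.8 199.   29.6] jaw yaw -3.8 tilt 0.22 q6 [0.14 0.73 1.36 0.   1.05 0.2 ] gap 0.657 F [-0.9 -1.1 -0.3]
shift cm [-0.14 -0.08 -0.36]
```

Request:
{"api": "arm_command", "payload": {"motion": [[1,[0,0,1.5],[0,0,0]],[1,[0,0,2],[0,0,0]],[1,[0,0,2],[0,0,0]],[1,[0,0,2],[0,0,0]],[1,[0,0,2],[0,0,0]],[1,[0,0,0],[0,0,0]]]}}

```text
time_s: 5.08
eef_pos: [0.5962, 0.1989, 0.1306]
tool_rot: [1.261, 1.176, -1.255]
force: [0.2, 0.4, -3.3]
finger_gap: 0.657
```

Run:
```python
from h import *
snap('side','s1'); crop('side1' if 0 else 's1',180,150,400,320,3.5)
go(505,-160,130,-19)
```

```text
k 0 turn rad [-0.0013  0.0015 -0.2653] deg 15.2
k 180 turn rad [-2.2000e-03 -1.8000e-03  2.8763e+00] deg 164.8
t 5.125 tcp mm [595.6 198.8 129.3] jaw yaw -3.8 tilt 0.11 q6 [0.14 0.61 1.28 0.   1.25 0.2 ] gap 0.652 F [ 0.1  0.1 -2.6]
shift cm [ -9.06 -35.88   0.07]
```

View pics/s1_c180_150.png

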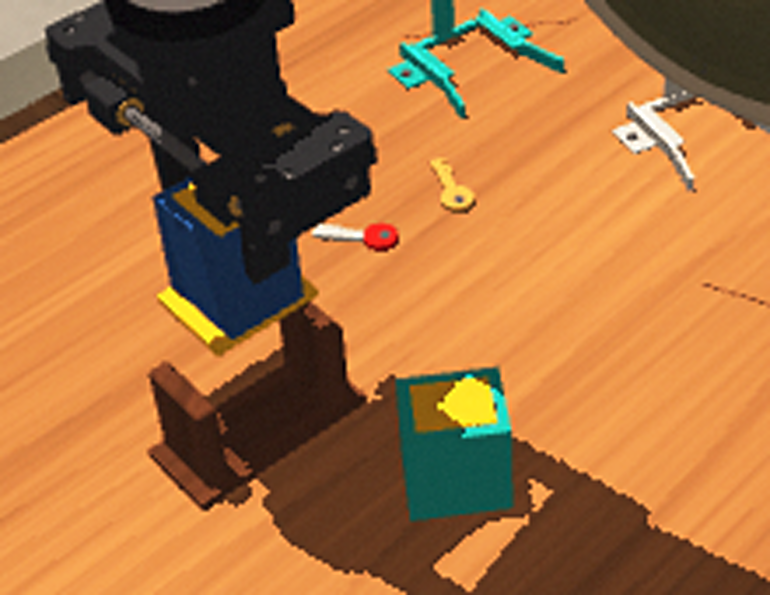

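The side view shows the tin lifted level and clear of the cheeks (foot at crop ~(235,320)).

Request:
{"api": "arm_command", "payload": {"motion": [[1,[-1,-3.5,0],[0,0,-0.033]],[1,[-1.2,-4.6,0],[0,0,-0.033]],[1,[-1.2,-4.6,0],[0,0,-0.033]],[1,[-1.2,-4.6,0],[0,0,-0.033]],[1,[-1.2,-4.6,0],[0,0,-0.033]],[1,[-1.2,-4.6,0],[0,0,-0.033]],[1,[-1.2,-4.6,0],[0,0,-0.033]],[1,[-1,-3.5,0],[0,0,-0.033]]]}}

```text
time_s: 6.12
eef_pos: [0.4958, -0.1545, 0.1217]
tool_rot: [1.449, 1.042, -1.458]
force: [-0.2, 0.0, -1.9]
finger_gap: 0.659
```

Request:
{"api": "arm_command", "payload": {"motion": [[1,[0,0,0],[0,0,0]]]}}

```text
time_s: 6.25
eef_pos: [0.4948, -0.1562, 0.121]
tool_rot: [1.451, 1.041, -1.461]
force: [0.0, 1.0, -2.7]
finger_gap: 0.657
```

Run:
```python
from h import *
snap('wrist','w2'); 
go(519.9,-190.4,60,-19)
```

```text
k 0 turn rad [-0.006  -0.0109  0.0049] deg 0.8
k 180 turn rad [-0.0171  0.0093 -3.1366] deg 179.7
t 6.3 tcp mm [ 495.1 -155.   120.9] jaw yaw -19.28 tilt 0.71 q6 [-0.53  0.4   1.64 -0.    1.11 -0.19] gap 0.657 F [ 0.3  0.3 -2.6]
shift cm [ 2.48 -3.54 -6.09]
```

View pics/w2.png

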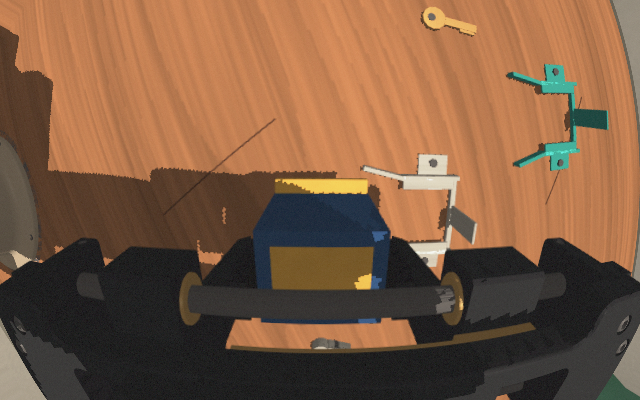

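Run:
```python
from h import *
crop('w2',350,140,490,280,5)
```

```text
(no output)
```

View pics/w2_c350_140.png

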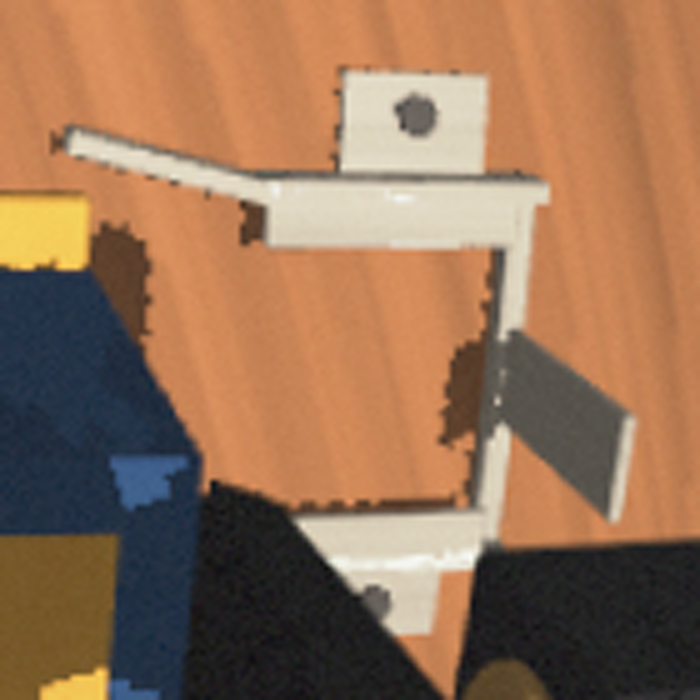

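Run:
```python
from h import *
c,im,d=load('w2')
f=lambda u,v,z:(atz(c,u/5+350,v/5+140,z,True)*1e3)
import itertools
h1=f(415,115,.002);h2=f(377,600,.002)
print('holes',h1.round(1),h2.round(1),'yaw',np.degrees(np.arctan2(*(h1-h2)[1::-1]))-90)
pts={'lip+ inner -x':(268,245,.0115),'lip+ inner +x':(500,245,.0115),'lip- inner +x':(485,508,.0115),'lip- near':(300,515,.0115),'tip top':(66,133,.0115),'strip top a':(632,418,.06),'strip top b':(615,518,.06)}
a=np.radians(-19.);e=np.array([np.cos(a),np.sin(a)]);n=np.array([-np.sin(a),np.cos(a)]);O=np.array([578.4,-210.7])
for k,p in pts.items():
    q=f(*p); r=q[:2]-O; print(k,q.round(1),'local',(r@e).round(1),(r@n).round(1))
A=f(268,245,.0115);B=f(500,245,.0115);print('lip yaw',np.degrees(np.arctan2(*(B-A)[1::-1])))
```

```text
holes [ 604.7 -164.8    2. ] [ 572.9 -263.2    2. ] yaw -17.915200299854845
lip+ inner -x [ 567.4 -177.2   11.5] local -21.3 28.1
lip+ inner +x [ 612.5 -192.4   11.5] local 26.3 28.4
lip- inner +x [ 597.9 -245.7   11.5] local 29.8 -26.7
lip- near [ 559.7 -232.8   11.5] local -10.5 -26.9
tip top [ 537.4 -144.9   11.5] local -60.2 48.9
strip top a [ 613.7 -212.5   60. ] local 34.0 9.8
strip top b [ 607.5 -229.9   60. ] local 33.8 -8.6
lip yaw -18.656400677343434
```

Request:
{"api": "arm_command", "payload": {"motion": [[1,[1.25,-1.75,-2],[-0.006,-0.011,0.006]],[1,[1.2,-1.7,-2],[0,0,0]],[1,[0,0,-1.5],[0,0,0]],[1,[0,0,0],[0,0,0]]]}}

```text
time_s: 6.8
eef_pos: [0.5202, -0.1851, 0.0629]
tool_rot: [1.445, 1.041, -1.445]
force: [0.4, 1.5, -2.3]
finger_gap: 0.654
```

Run:
```python
from h import *
go(519.8,-190.1,24,-18.9)
```

```text
k 0 turn rad [-0.0025 -0.0018 -0.0052] deg 0.3
k 180 turn rad [ 2.9000e-03 -3.9000e-03  3.1364e+00] deg 179.7
t 6.8 tcp mm [ 520.2 -185.1   62.9] jaw yaw -18.6 tilt 0.18 q6 [-0.55  0.54  1.6   0.    1.01 -0.23] gap 0.654 F [ 0.4  1.5 -2.3]
shift cm [-0.04 -0.5  -3.89]
```

Request:
{"api": "arm_command", "payload": {"motion": [[1,[0,-0.5,-1],[-0.0025,-0.002,-0.005]],[1,[0,0,-1.2],[0,0,0]],[1,[0,0,0],[0,0,0]]]}}

```text
time_s: 7.18
eef_pos: [0.5203, -0.189, 0.0405]
tool_rot: [1.447, 1.034, -1.446]
force: [-0.1, -1.5, -2.6]
finger_gap: 0.662
```

Run:
```python
from h import *
go(519.8,-190.1,24,-18.9)
```

```text
k 0 turn rad [ 0.0006  0.0012 -0.0014] deg 0.1
k 180 turn rad [-1.9000e-03  9.0000e-04  3.1402e+00] deg 179.9
t 7.175 tcp mm [ 520.3 -189.    40.5] jaw yaw -18.82 tilt 0.08 q6 [-0.56  0.57  1.61  0.    0.96 -0.23] gap 0.662 F [-0.1 -1.5 -2.6]
shift cm [-0.05 -0.11 -1.65]
```

Request:
{"api": "arm_command", "payload": {"motion": [[1,[0,-0.1,-0.8],[0,0,0]],[1,[0,0,-0.5],[0,0,0]],[1,[0,0,0],[0,0,0]]]}}

```text
time_s: 7.55
eef_pos: [0.5205, -0.1902, 0.027]
tool_rot: [1.447, 1.033, -1.446]
force: [0.2, 0.6, -2.7]
finger_gap: 0.652
```

Request:
{"api": "arm_command", "payload": {"motion": [[1,[0,0,-0.2],[0,0,0]],[1,[0,0,-0.1],[0,0,0]]]}}

```text
time_s: 7.8
eef_pos: [0.5209, -0.1907, 0.0246]
tool_rot: [1.447, 1.032, -1.445]
force: [-1.7, -2.5, 2.7]
finger_gap: 0.652
```

Run:
```python
from h import *
go(519.8,-190.1,24,-18.9)
snap('side','s2'); crop('s2',330,130,450,230,6)
```

```text
k 0 turn rad [ 0.0021  0.0029 -0.0014] deg 0.2
k 180 turn rad [-0.0046  0.0033  3.1402] deg 179.9
t 7.8 tcp mm [ 520.9 -190.7   24.6] jaw yaw -18.82 tilt 0.21 q6 [-0.56  0.6   1.62 -0.    0.92 -0.23] gap 0.652 F [-1.7 -2.5  2.7]
shift cm [-0.11  0.06 -0.06]
```

View pics/s2_c330_130.png

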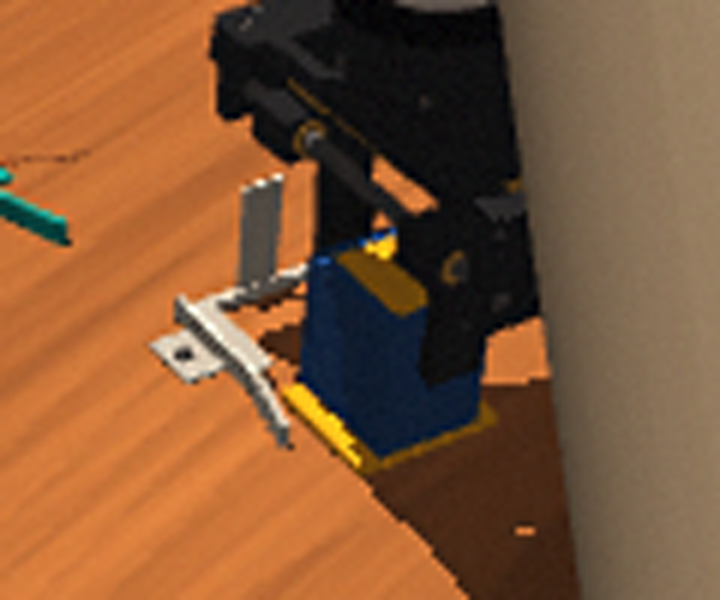

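Request:
{"api": "arm_command", "payload": {"motion": [[-1,[0,0,0],[0,0,0]],[-1,[0,0,0],[0,0,0]],[-1,[0,0,0],[0,0,0]],[-1,[0,0,2],[0,0,0]],[-1,[0,0,3],[0,0,0]],[-1,[0,0,3],[0,0,0]],[-1,[0,0,0],[0,0,0]]]}}

```text
time_s: 8.72
eef_pos: [0.521, -0.1903, 0.107]
tool_rot: [1.448, 1.032, -1.444]
force: [-0.3, -0.0, -0.1]
finger_gap: 1.0
```

Run:
```python
from h import *
go(519.8,-190.1,120,-108.9)
snap('wrist','w3'); crop('w3',220,150,420,290,4)
```

```text
k 0 turn rad [ 0.0043  0.0016 -1.5722] deg 90.1
k 180 turn rad [-0.0016  0.0043  1.5694] deg 89.9
t 8.725 tcp mm [ 521.  -190.3  107. ] jaw yaw -18.82 tilt 0.24 q6 [-0.56  0.48  1.56  0.    1.1  -0.23] gap 1.0 F [-0.3 -0.  -0.1]
shift cm [-0.12  0.02  1.3 ]
```

View pics/w3.png

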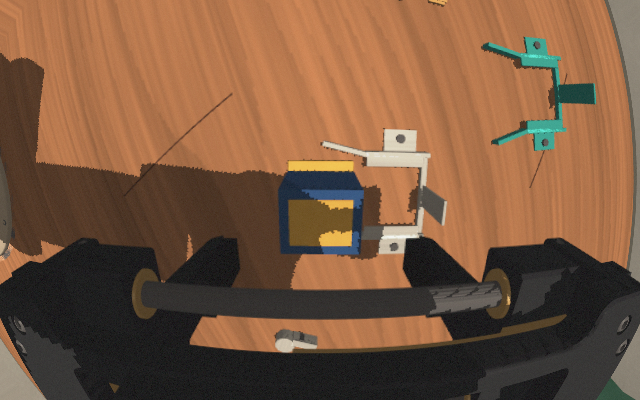

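View pics/w3_c220_150.png

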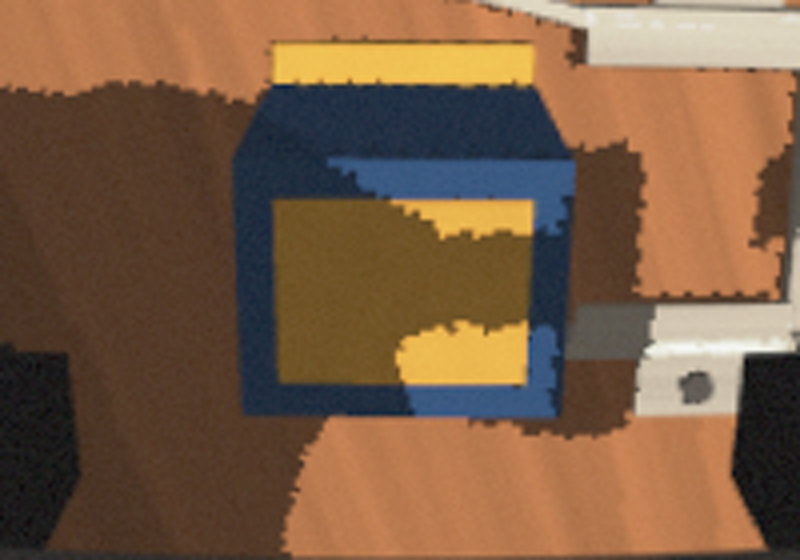

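Run:
```python
from h import *
c,im,d=load('w3')
f=lambda u,v,z:(atz(c,u/4+220,v/4+150,z,True)*1e3)
a=np.radians(-18.9);e=np.array([np.cos(a),np.sin(a)]);n=np.array([-np.sin(a),np.cos(a)]);O=np.array([578.5,-210.2])
Q=np.array([f(u,v,.071) for u,v in((233,160),(575,160),(562,415),(243,415))])
print(Q.mean(0).round(1)); L=(Q[:,:2]-O); print((L@e).round(1),(L@n).round(1),(L@e).mean().round(1),(L@n).mean().round(1))
Q=f(588,67,.0115);L=Q[:2]-O;print('lip+ corner local',(L@e).round(1),(L@n).round(1))
Q=f(650,305,.0115);L=Q[:2]-O;print('lip- edge local',(L@e).round(1),(L@n).round(1))
Q=f(272,42,.006);L=Q[:2]-O;print('foot corner',(L@e).round(1),(L@n).round(1))
Q=f(533,42,.006);L=Q[:2]-O;print('foot corner',(L@e).round(1),(L@n).round(1))
e2=Q
```

```text
[ 519.4 -193.3   71. ]
[-90.3 -32.3 -32.5 -90.4] [ 20.6  20.6 -26.9 -26.9] -61.4 -3.1
lip+ corner local -21.3 27.0
lip- edge local -4.6 -27.8
foot corner -89.9 31.4
foot corner -32.8 31.5
```

Request:
{"api": "arm_command", "payload": {"motion": [[-1,[-0.1,-0.2,0.5],[0,0,-0.18]],[-1,[0,0,0.5],[0,0,-0.18]],[-1,[0,0,0],[0,0,-0.18]],[-1,[0,0,0],[0,0,-0.18]],[-1,[0,0,0],[0,0,-0.18]],[-1,[0,0,0],[0,0,-0.18]],[-1,[0,0,0],[0,0,-0.18]],[-1,[0,0,0],[0,0,-0.18]]]}}

```text
time_s: 9.78
eef_pos: [0.5146, -0.1888, 0.1027]
tool_rot: [-2.076, 0.241, 2.094]
force: [0.2, 0.3, 0.7]
finger_gap: 1.001
```

Run:
```python
from h import *
go(519.6,-192.8,100,-108.9)
```

```text
k 0 turn rad [-0.016  -0.0059 -0.0853] deg 5.0
k 180 turn rad [ 0.009  -0.0245  3.0562] deg 175.1
t 9.775 tcp mm [ 514.6 -188.8  102.7] jaw yaw -104.02 tilt 0.98 q6 [-0.57  0.48  1.57  0.01  1.1   1.24] gap 1.001 F [0.2 0.3 0.7]
shift cm [ 0.5  -0.4  -0.27]
```

Request:
{"api": "arm_command", "payload": {"motion": [[-1,[0.5,-0.4,0],[-0.016,-0.006,-0.085]],[-1,[0,0,0],[0,0,0]]]}}

```text
time_s: 10.02
eef_pos: [0.5184, -0.1922, 0.0996]
tool_rot: [-2.036, 0.341, 2.045]
force: [-0.3, 0.9, 0.5]
finger_gap: 1.0
```

Run:
```python
from h import *
go(519.6,-192.8,22,-108.9)
```

```text
k 0 turn rad [-0.0025 -0.0039  0.0032] deg 0.3
k 180 turn rad [-0.0062  0.0039 -3.1383] deg 179.8
t 10.025 tcp mm [ 518.4 -192.2   99.6] jaw yaw -109.09 tilt 0.27 q6 [-0.57  0.49  1.56 -0.    1.09  1.34] gap 1.0 F [-0.3  0.9  0.5]
shift cm [ 0.12 -0.06 -7.76]
```

Request:
{"api": "arm_command", "payload": {"motion": [[-1,[0.1,-0.1,-2],[0,0,0]],[-1,[0,0,-2],[0,0,0]],[-1,[0,0,-2],[0,0,0]],[-1,[0,0,-1.2],[0,0,0]],[-1,[0,0,0],[0,0,0]]]}}

```text
time_s: 10.65
eef_pos: [0.5173, -0.1918, 0.022]
tool_rot: [-2.034, 0.328, 2.055]
force: [-0.3, 0.8, 0.9]
finger_gap: 0.997
```

Run:
```python
from h import *
go(519.6,-192.8,22,-108.9)
```

```text
k 0 turn rad [-0.0068 -0.0091 -0.0061] deg 0.7
k 180 turn rad [ 0.0142 -0.0107  3.1354] deg 179.7
t 10.65 tcp mm [ 517.3 -191.8   22. ] jaw yaw -108.55 tilt 0.65 q6 [-0.57  0.6   1.62  0.    0.93  1.33] gap 0.997 F [-0.3  0.8  0.9]
shift cm [ 0.23 -0.1   0.  ]
```

Fix tilt and offset, then close.

Request:
{"api": "arm_command", "payload": {"motion": [[-1,[0.2,-0.1,0.1],[-0.007,-0.009,-0.006]],[-1,[0,0,0],[0,0,0]]]}}

```text
time_s: 10.9
eef_pos: [0.5199, -0.1931, 0.024]
tool_rot: [-2.046, 0.341, 2.041]
force: [-0.3, -0.1, 0.3]
finger_gap: 0.999
```

Run:
```python
from h import *
go(519.6,-192.8,22,-108.9)
```

```text
k 0 turn rad [ 0.0014  0.0019 -0.0003] deg 0.1
k 180 turn rad [-3.0000e-03  2.2000e-03  3.1413e+00] deg 180.0
t 10.9 tcp mm [ 519.9 -193.1   24. ] jaw yaw -108.88 tilt 0.14 q6 [-0.57  0.6   1.62 -0.    0.92  1.33] gap 0.999 F [-0.3 -0.1  0.3]
shift cm [-0.03  0.03 -0.2 ]
```

Request:
{"api": "arm_command", "payload": {"motion": [[1,[0,0,0],[0,0,0]],[1,[0,0,0],[0,0,0]],[1,[0,0,0],[0,0,0]],[1,[0,0,0],[0,0,0]],[1,[0,0,0],[0,0,0]]]}}

```text
time_s: 11.52
eef_pos: [0.5204, -0.1932, 0.025]
tool_rot: [-2.048, 0.341, 2.04]
force: [0.1, -0.1, -0.6]
finger_gap: 0.538
```

Run:
```python
from h import *
go(519.6,-192.8,22,-108.9)
a=np.radians(-18.9);e=np.array([np.cos(a),np.sin(a)]);n=np.array([-np.sin(a),np.cos(a)]);O=np.array([578.5,-210.2])
r=arm.state()['eef_pos'][:2]*1e3-O;print(r@e,r@n)
```

```text
k 0 turn rad [ 0.0022  0.0034 -0.0007] deg 0.2
k 180 turn rad [-0.0053  0.0034  3.1409] deg 180.0
t 11.525 tcp mm [ 520.4 -193.2   25. ] jaw yaw -108.86 tilt 0.23 q6 [-0.57  0.6   1.62 -0.    0.92  1.33] gap 0.538 F [ 0.1 -0.1 -0.6]
shift cm [-0.08  0.04 -0.3 ]
-60.488673920034486 -2.7754919201114028
```

Request:
{"api": "arm_command", "payload": {"motion": [[1,[0.08,0.25,0.1],[0.002,0.003,0]],[1,[0,0,0],[0,0,0]]]}}

```text
time_s: 11.78
eef_pos: [0.5208, -0.1903, 0.0255]
tool_rot: [-2.042, 0.339, 2.044]
force: [-0.4, -0.2, -2.3]
finger_gap: 0.546
```

```bash
cat >> h.py <<'E'
def loc():
    a=np.radians(-18.9);e=np.array([np.cos(a),np.sin(a)]);n=np.array([-np.sin(a),np.cos(a)]);O=np.array([578.5,-210.2])
    s=arm.state();r=s['eef_pos'][:2]*1e3-O;F=s['force'];print('LOCAL x %.1f y %.1f z %.1f  Fx %.1f Fy %.1f Fz %.1f'%(r@e,r@n,s['eef_pos'][2]*1e3,F[:2]@e,F[:2]@n,F[2]))
E
python3 -c "
from h import *
go(521,-191,25.5,-108.9);loc()"
```

```text
k 0 turn rad [-0.0006 -0.0011 -0.0006] deg 0.1
k 180 turn rad [ 1.700e-03 -1.000e-03  3.141e+00] deg 180.0
t 11.775 tcp mm [ 520.8 -190.3   25.5] jaw yaw -108.86 tilt 0.07 q6 [-0.56  0.6   1.61 -0.    0.93  1.34] gap 0.546 F [-0.4 -0.2 -2.3]
shift cm [ 0.02 -0.07  0.  ]
LOCAL x -61.0 y 0.1 z 25.5  Fx -0.3 Fy -0.3 Fz -2.3
```

Request:
{"api": "arm_command", "payload": {"motion": [[1,[0.9,-0.33,0.05],[0,0,0]],[1,[0.95,-0.33,0],[0,0,0]],[1,[0,0,0],[0,0,0]]]}}

```text
time_s: 12.15
eef_pos: [0.5407, -0.1975, 0.0257]
tool_rot: [-2.042, 0.339, 2.044]
force: [-0.3, -0.4, -3.0]
finger_gap: 0.542
```

```bash
python3 -c "
from h import *
go(521,-191,25.5,-108.9);loc()"
```

```text
k 0 turn rad [-0.0007 -0.0012 -0.0007] deg 0.1
k 180 turn rad [ 1.9000e-03 -1.0000e-03  3.1409e+00] deg 180.0
t 12.15 tcp mm [ 540.7 -197.5   25.7] jaw yaw -108.86 tilt 0.08 q6 [-0.55  0.64  1.54 -0.    0.96  1.35] gap 0.542 F [-0.3 -0.4 -3. ]
shift cm [-1.97  0.65 -0.02]
LOCAL x -39.8 y -0.2 z 25.7  Fx -0.1 Fy -0.5 Fz -3.0
```

Request:
{"api": "arm_command", "payload": {"motion": [[1,[0.9,-0.3,0],[0,0,0]],[1,[0.95,-0.33,0],[0,0,0]],[1,[0,0,0],[0,0,0]]]}}

```text
time_s: 12.52
eef_pos: [0.5606, -0.2043, 0.0255]
tool_rot: [-2.041, 0.339, 2.044]
force: [0.4, 0.7, -2.9]
finger_gap: 0.545
```

```bash
python3 -c "
from h import *
go(521,-191,25.5,-108.9);loc()
snap('wrist','w4');snap('scene','sc4');crop('sc4',190,190,310,290,6)"
```

```text
k 0 turn rad [-0.0008 -0.0014 -0.0007] deg 0.1
k 180 turn rad [ 2.2000e-03 -1.2000e-03  3.1409e+00] deg 180.0
t 12.525 tcp mm [ 560.6 -204.3   25.5] jaw yaw -108.86 tilt 0.09 q6 [-0.55  0.67  1.47 -0.    0.99  1.35] gap 0.545 F [ 0.4  0.7 -2.9]
shift cm [-3.96  1.33 -0.  ]
LOCAL x -18.8 y -0.2 z 25.5  Fx 0.2 Fy 0.8 Fz -2.9
```

View pics/sc4_c190_190.png

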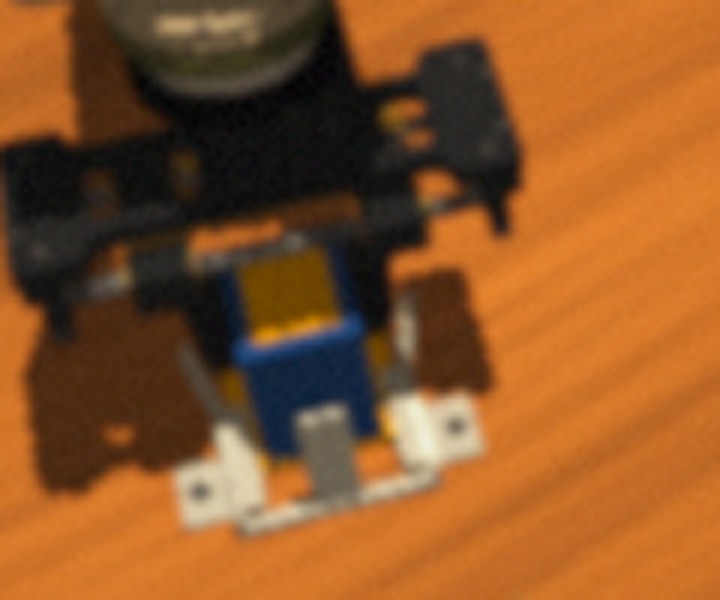

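View pics/w4.png

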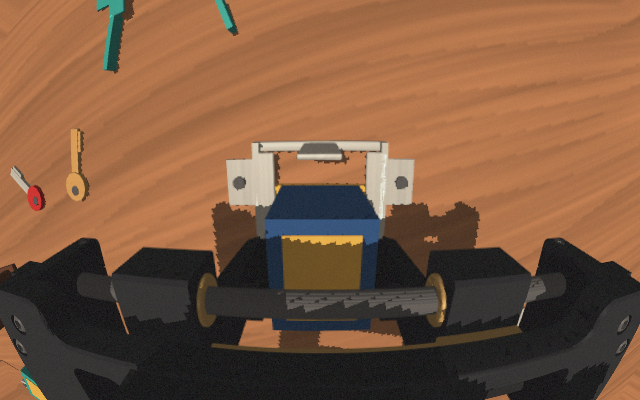

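Scene and wrist views show the foot's front edge under both lips, tin centred, gap to the stop about 20 mm.

Request:
{"api": "arm_command", "payload": {"motion": [[1,[0.8,-0.27,0],[0,0,0]],[1,[0.65,-0.22,0],[0,0,0]],[1,[0,0,0],[0,0,0]]]}}

```text
time_s: 13.0
eef_pos: [0.5753, -0.2092, 0.0255]
tool_rot: [-2.04, 0.339, 2.045]
force: [-0.1, 0.8, -3.4]
finger_gap: 0.538
```

```bash
python3 -c "
from h import *
go(521,-191,25.5,-108.9);loc()
snap('wrist','w5');crop('w5',220,120,420,260,4)"
```

```text
k 0 turn rad [-0.0012 -0.0021 -0.0006] deg 0.1
k 180 turn rad [ 3.300e-03 -1.800e-03  3.141e+00] deg 180.0
t 13.0 tcp mm [ 575.3 -209.2   25.5] jaw yaw -108.87 tilt 0.14 q6 [-0.54  0.7   1.42 -0.    1.02  1.36] gap 0.538 F [-0.1  0.8 -3.4]
shift cm [-5.43  1.82 -0.  ]
LOCAL x -3.4 y -0.0 z 25.5  Fx -0.3 Fy 0.7 Fz -3.4
```

View pics/w5_c220_120.png

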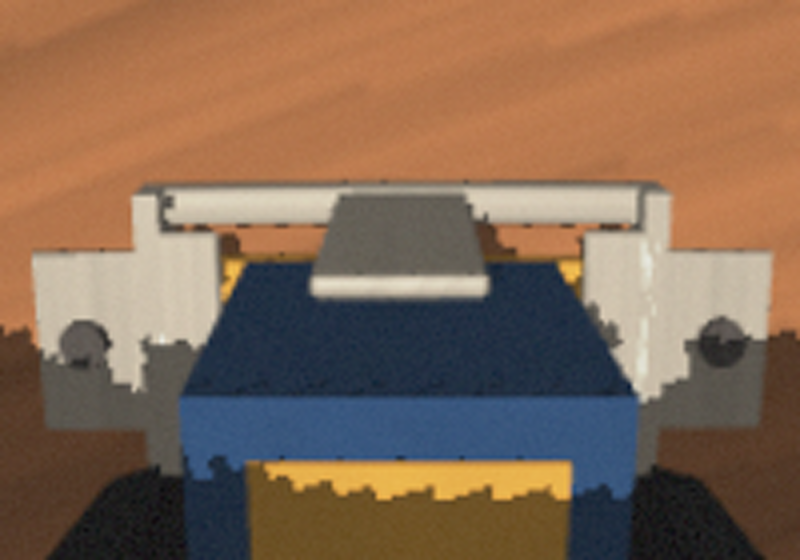

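Request:
{"api": "arm_command", "payload": {"motion": [[1,[0.3,-0.1,0],[0,0,0]],[1,[0.1,-0.03,0],[0,0,0]],[1,[0,0,0],[0,0,0]]]}}

```text
time_s: 13.42
eef_pos: [0.5791, -0.2103, 0.0254]
tool_rot: [-2.04, 0.338, 2.046]
force: [-0.2, -0.3, -3.1]
finger_gap: 0.54
```

```bash
python3 -c "
from h import *
loc()
snap('wrist','w6');crop('w6',220,120,420,260,4)"
```

```text
LOCAL x 0.6 y 0.1 z 25.4  Fx -0.1 Fy -0.3 Fz -3.1
```

View pics/w6_c220_120.png

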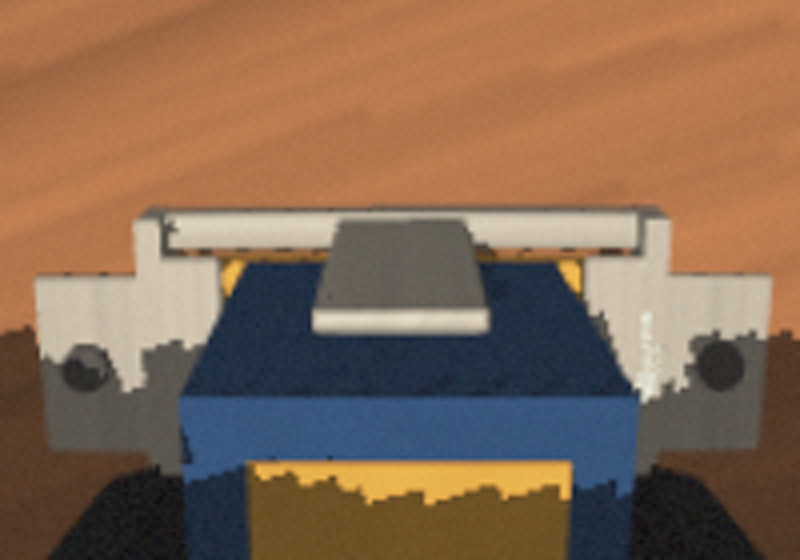

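Request:
{"api": "arm_command", "payload": {"motion": [[1,[0.09,-0.03,0],[0,0,0]],[1,[0,0,0],[0,0,0]]]}}

```text
time_s: 13.72
eef_pos: [0.58, -0.2106, 0.0255]
tool_rot: [-2.04, 0.338, 2.046]
force: [-0.4, -0.6, -3.0]
finger_gap: 0.545
```

```bash
python3 -c "
from h import *
loc()"
```

```text
LOCAL x 1.5 y 0.1 z 25.5  Fx -0.2 Fy -0.7 Fz -3.0
```

Request:
{"api": "arm_command", "payload": {"motion": [[1,[0.09,-0.03,0],[0,0,0]],[1,[0,0,0],[0,0,0]]]}}

```text
time_s: 13.98
eef_pos: [0.5806, -0.2108, 0.0254]
tool_rot: [-2.039, 0.338, 2.047]
force: [-0.6, 0.0, -1.8]
finger_gap: 0.542
```

```bash
python3 -c "
from h import *
loc()
snap('wrist','w7');crop('w7',220,120,420,260,4)"
```

```text
LOCAL x 2.2 y 0.1 z 25.4  Fx -0.6 Fy -0.2 Fz -1.8
```

View pics/w7_c220_120.png

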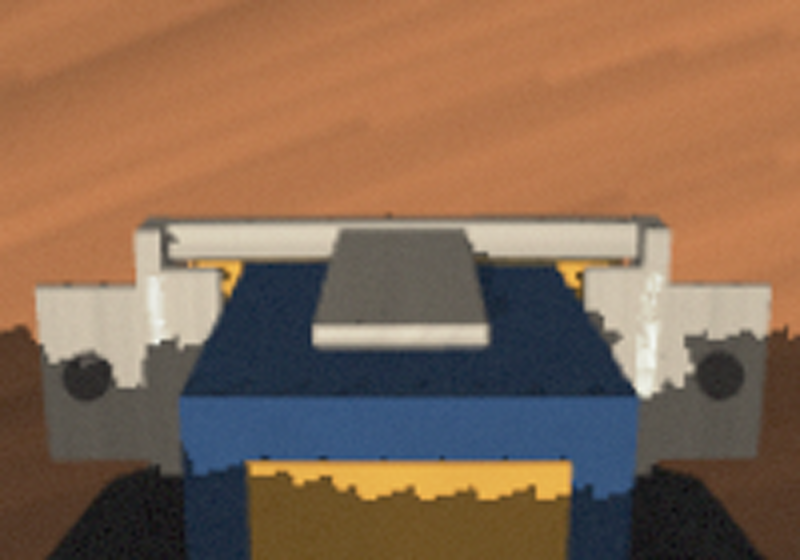

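Request:
{"api": "arm_command", "payload": {"motion": [[1,[0.09,-0.03,0],[0,0,0]],[1,[0.09,-0.03,0],[0,0,0]]]}}

```text
time_s: 14.28
eef_pos: [0.5818, -0.2112, 0.0256]
tool_rot: [-2.037, 0.338, 2.049]
force: [-4.8, 0.7, 1.1]
finger_gap: 0.54
```

```bash
python3 -c "
from h import *
go(521,-191,25.5,-108.9);loc()
snap('wrist','w8');crop('w8',220,120,420,260,4)"
```

```text
k 0 turn rad [-0.0024 -0.0056 -0.0009] deg 0.4
k 180 turn rad [ 0.0088 -0.0038  3.1407] deg 179.9
t 14.275 tcp mm [ 581.8 -211.2   25.6] jaw yaw -108.85 tilt 0.35 q6 [-0.54  0.72  1.39 -0.    1.04  1.36] gap 0.54 F [-4.8  0.7  1.1]
shift cm [-6.08  2.02 -0.01]
LOCAL x 3.4 y 0.1 z 25.6  Fx -4.8 Fy -0.9 Fz 1.1
```

View pics/w8_c220_120.png

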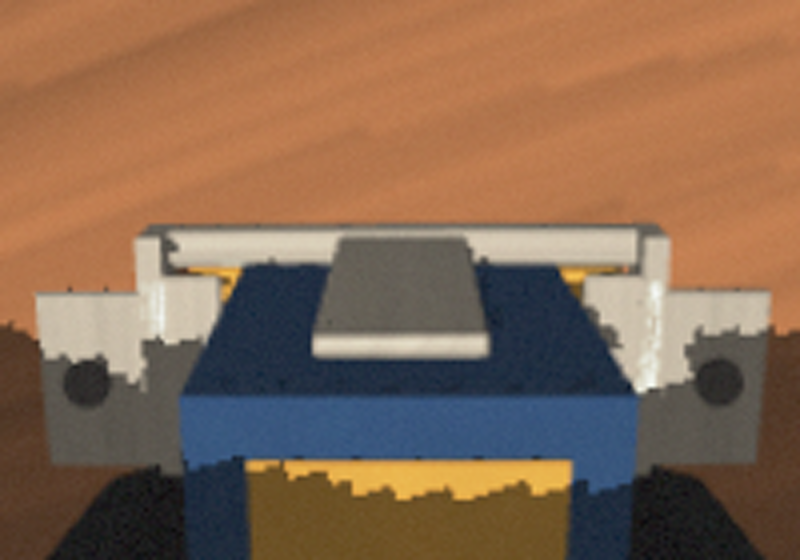

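Request:
{"api": "arm_command", "payload": {"motion": [[1,[-0.1,0.04,0],[-0.002,-0.006,0]],[1,[0,0,0],[0,0,0]]]}}

```text
time_s: 14.58
eef_pos: [0.5813, -0.211, 0.0254]
tool_rot: [-2.046, 0.339, 2.04]
force: [-0.4, 0.9, -1.4]
finger_gap: 0.537
```

```bash
python3 -c "
from h import *
go(521,-191,25.5,-108.9);loc()"
```

```text
k 0 turn rad [ 0.0002  0.0025 -0.0006] deg 0.2
k 180 turn rad [-4.000e-03  4.000e-04  3.141e+00] deg 180.0
t 14.575 tcp mm [ 581.3 -211.    25.4] jaw yaw -108.86 tilt 0.15 q6 [-0.54  0.71  1.4   0.    1.02  1.36] gap 0.537 F [-0.4  0.9 -1.4]
shift cm [-6.03  2.    0.01]
LOCAL x 2.9 y 0.2 z 25.4  Fx -0.7 Fy 0.7 Fz -1.4
```

Seated against the stop with ~0 force. Now draw slowly.

Request:
{"api": "arm_command", "payload": {"motion": [[1,[0,0,0.3],[0,0,0]],[1,[0,0,0.3],[0,0,0]],[1,[0,0,0.4],[0,0,0]]]}}

```text
time_s: 14.95
eef_pos: [0.5808, -0.2105, 0.0346]
tool_rot: [-2.043, 0.338, 2.042]
force: [-0.8, -0.2, -7.5]
finger_gap: 0.539
```

```bash
python3 -c "
from h import *
go(581.3,-211,25.5,-108.9);loc()"
```

```text
k 0 turn rad [-0.0011  0.0009 -0.0005] deg 0.1
k 180 turn rad [-1.4000e-03 -1.8000e-03  3.1411e+00] deg 180.0
t 14.95 tcp mm [ 580.8 -210.5   34.6] jaw yaw -108.87 tilt 0.08 q6 [-0.54  0.7   1.4   0.    1.04  1.36] gap 0.539 F [-0.8 -0.2 -7.5]
shift cm [ 0.05 -0.05 -0.91]
LOCAL x 2.3 y 0.4 z 34.6  Fx -0.7 Fy -0.4 Fz -7.5
```

Request:
{"api": "arm_command", "payload": {"motion": [[1,[0.02,-0.02,0.5],[0,0,0]],[1,[0.02,-0.02,0.5],[0,0,0]],[1,[0.02,-0.02,0.5],[0,0,0]],[1,[0.01,-0.01,0.5],[0,0,0]]]}}

```text
time_s: 15.45
eef_pos: [0.5811, -0.2111, 0.0556]
tool_rot: [-2.042, 0.338, 2.043]
force: [-1.7, -0.0, -7.5]
finger_gap: 0.54
```

```bash
python3 -c "
from h import *
go(581.3,-211,25.5,-108.9);loc()"
```

```text
k 0 turn rad [-0.0017 -0.0002 -0.0005] deg 0.1
k 180 turn rad [ 4.0000e-04 -2.7000e-03  3.1411e+00] deg 180.0
t 15.45 tcp mm [ 581.1 -211.1   55.6] jaw yaw -108.87 tilt 0.1 q6 [-0.54  0.67  1.38  0.    1.09  1.36] gap 0.54 F [-1.7 -0.  -7.5]
shift cm [ 0.02  0.01 -3.01]
LOCAL x 2.8 y 0.0 z 55.6  Fx -1.6 Fy -0.6 Fz -7.5
```

Request:
{"api": "arm_command", "payload": {"motion": [[1,[0,0,0.6],[0,0,0]],[1,[0,0,0.6],[0,0,0]],[1,[0,0,0.6],[0,0,0]],[1,[0,0,0.6],[0,0,0]]]}}

```text
time_s: 15.95
eef_pos: [0.5811, -0.2112, 0.0814]
tool_rot: [-2.042, 0.338, 2.043]
force: [-0.9, -0.7, -6.8]
finger_gap: 0.539
```

```bash
python3 -c "
from h import *
go(581,-211,25.5,-108.9);loc()"
```

```text
k 0 turn rad [-0.0014 -0.0002 -0.0005] deg 0.1
k 180 turn rad [ 3.0000e-04 -2.2000e-03  3.1411e+00] deg 180.0
t 15.95 tcp mm [ 581.1 -211.2   81.4] jaw yaw -108.87 tilt 0.08 q6 [-0.54  0.64  1.36  0.    1.14  1.36] gap 0.539 F [-0.9 -0.7 -6.8]
shift cm [-0.01  0.02 -5.59]
LOCAL x 2.8 y -0.1 z 81.4  Fx -0.6 Fy -0.9 Fz -6.8
```

Request:
{"api": "arm_command", "payload": {"motion": [[1,[0,0,0.6],[0,0,0]],[1,[0,0,0.8],[0,0,0]],[1,[0,0,1],[0,0,0]],[1,[0,0,1.5],[0,0,0]],[1,[0,0,2],[0,0,0]],[1,[0,0,0],[0,0,0]]]}}

```text
time_s: 16.7
eef_pos: [0.5836, -0.2124, 0.1492]
tool_rot: [-2.054, 0.342, 2.034]
force: [-0.8, -0.7, -1.3]
finger_gap: 0.542
```

```bash
python3 -c "
from h import *
go(500,0,140,-108.9);loc()
snap('scene','sc9');crop('sc9',190,140,330,290,4)
snap('side','s9');crop('s9',320,80,450,220,4)
for n in ('sc9_c190_140','s9_c320_80'): print(cv2.imread('pics/'+n+'.png').shape)
cv2.imwrite('pics/j9.png',np.hstack([cv2.resize(cv2.imread('pics/'+n+'.png'),(390,420)) for n in ('sc9_c190_140','s9_c320_80')]))"
```

```text
k 0 turn rad [ 0.0035  0.009  -0.0005] deg 0.6
k 180 turn rad [-0.0141  0.0055  3.1411] deg 180.0
t 16.7 tcp mm [ 583.6 -212.4  149.2] jaw yaw -108.87 tilt 0.55 q6 [-0.54  0.57  1.29  0.    1.27  1.36] gap 0.542 F [-0.8 -0.7 -1.3]
shift cm [-8.36 21.24 -0.92]
LOCAL x 5.5 y -0.4 z 149.2  Fx -0.6 Fy -0.9 Fz -1.3
(600, 560, 3)
(560, 520, 3)
```

View pics/j9.png

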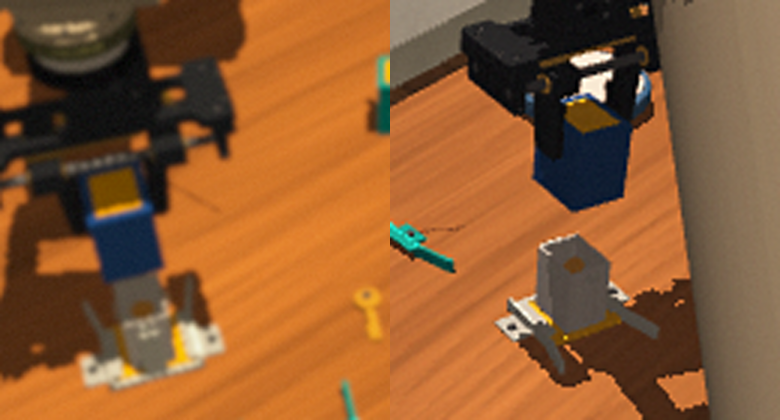

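Views show the lid clear above the bare tub, which stands in the shoe. Carry the lid to clear shelf at about (0.49, 0.0).

Request:
{"api": "arm_command", "payload": {"motion": [[1,[-1,3,0],[0.003,0.009,0]],[1,[-1.7,4,0],[0,0,0]],[1,[-1.7,4,0],[0,0,0]],[1,[-1.7,4,-1],[0,0,0]],[1,[-1.5,3.5,-2],[0,0,0]],[1,[-1,2,-2],[0,0,0]],[1,[0,0,-1],[0,0,0]],[1,[0,0,0],[0,0,0]]]}}

```text
time_s: 17.8
eef_pos: [0.4909, -0.0012, 0.0798]
tool_rot: [-2.029, 0.338, 2.054]
force: [1.1, -0.8, -0.9]
finger_gap: 0.548
```

```bash
python3 -c "
from h import *
go(490,0,19,-108.9)
snap('wrist','w10')"
```

```text
k 0 turn rad [-0.0045 -0.0116  0.0008] deg 0.7
k 180 turn rad [-0.0182  0.0071 -3.1408] deg 180.0
t 17.8 tcp mm [490.9  -1.2  79.8] jaw yaw -108.94 tilt 0.71 q6 [-0.24  0.41  1.76  0.    0.99  1.66] gap 0.548 F [ 1.1 -0.8 -0.9]
shift cm [-0.09  0.12 -6.08]
```

View pics/w10.png

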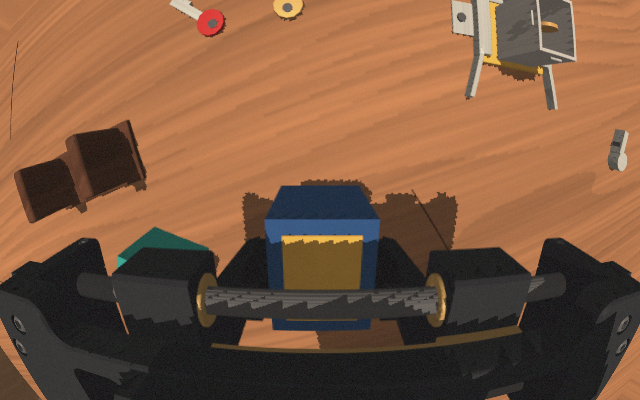

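Request:
{"api": "arm_command", "payload": {"motion": [[1,[0,-1,-1],[-0.0045,-0.0115,0]],[1,[0,-1,-1.5],[0,0,0]],[1,[0,0,-1.5],[0,0,0]],[1,[0,0,0],[0,0,0]]]}}

```text
time_s: 18.35
eef_pos: [0.493, -0.0245, 0.0393]
tool_rot: [-2.044, 0.344, 2.037]
force: [0.4, -0.1, -0.7]
finger_gap: 0.541
```

```bash
python3 -c "
from h import *
go(490,-20,19,-108.9)"
```

```text
k 0 turn rad [0.0009 0.0034 0.0041] deg 0.3
k 180 turn rad [ 5.3000e-03 -1.4000e-03 -3.1375e+00] deg 179.8
t 18.35 tcp mm [493.  -24.5  39.3] jaw yaw -109.14 tilt 0.2 q6 [-0.29  0.47  1.8   0.    0.87  1.62] gap 0.541 F [ 0.4 -0.1 -0.7]
shift cm [-0.3   0.45 -2.03]
```

Request:
{"api": "arm_command", "payload": {"motion": [[1,[0,0,-0.8],[0.001,0.003,0]],[1,[0,0,-0.6],[0,0,0]],[1,[0,0,-0.3],[0,0,0]],[1,[0,0,0],[0,0,0]]]}}

```text
time_s: 18.85
eef_pos: [0.4935, -0.0241, 0.0216]
tool_rot: [-2.042, 0.343, 2.04]
force: [0.1, -0.5, -0.6]
finger_gap: 0.543
```

```bash
python3 -c "
from h import *
go(490,-20,19,-108.9)"
```

```text
k 0 turn rad [-0.      0.001   0.0035] deg 0.2
k 180 turn rad [ 1.6000e-03  0.0000e+00 -3.1381e+00] deg 179.8
t 18.85 tcp mm [493.5 -24.1  21.6] jaw yaw -109.1 tilt 0.06 q6 [-0.29  0.5   1.8   0.    0.83  1.62] gap 0.543 F [ 0.1 -0.5 -0.6]
shift cm [-0.35  0.41 -0.26]
```

Request:
{"api": "arm_command", "payload": {"motion": [[1,[0,0,-0.15],[0,0,0]],[1,[0,0,-0.1],[0,0,0]]]}}

```text
time_s: 19.1
eef_pos: [0.4937, -0.0241, 0.0194]
tool_rot: [-2.043, 0.343, 2.039]
force: [0.1, 0.3, -0.7]
finger_gap: 0.544
```

Request:
{"api": "arm_command", "payload": {"motion": [[1,[0,0,-0.1],[0,0,0]]]}}

```text
time_s: 19.23
eef_pos: [0.4939, -0.0241, 0.0189]
tool_rot: [-2.043, 0.343, 2.039]
force: [-4.2, 1.3, 13.8]
finger_gap: 0.539
```

Request:
{"api": "arm_command", "payload": {"motion": [[-1,[0,0,0],[0,0,0]],[-1,[0,0,0],[0,0,0]],[-1,[0,0,0],[0,0,0]],[-1,[0,0,0],[0,0,0]]]}}

```text
time_s: 19.73
eef_pos: [0.4942, -0.0242, 0.0191]
tool_rot: [-2.044, 0.343, 2.038]
force: [-0.0, 0.2, 0.4]
finger_gap: 0.971
```

```bash
python3 -c "
from h import *
go(490,-20,19,-108.9)"
```

```text
k 0 turn rad [0.0005 0.003  0.0033] deg 0.3
k 180 turn rad [ 4.6000e-03 -9.0000e-04 -3.1383e+00] deg 179.8
t 19.725 tcp mm [494.2 -24.2  19.1] jaw yaw -109.09 tilt 0.17 q6 [-0.29  0.51  1.8   0.    0.83  1.62] gap 0.971 F [-0.   0.2  0.4]
shift cm [-0.42  0.42 -0.01]
```

Request:
{"api": "arm_command", "payload": {"motion": [[-1,[0,0,1.5],[0,0,0]],[-1,[0,0,2.5],[0,0,0]],[-1,[0,0,3],[0,0,0]],[-1,[0,0,3],[0,0,0]],[-1,[-1,0,4],[0,0,0]],[-1,[-2,0,4],[0,0,0]],[-1,[0,0,0],[0,0,0]]]}}

```text
time_s: 20.6
eef_pos: [0.4629, -0.0241, 0.2107]
tool_rot: [-2.049, 0.344, 2.033]
force: [0.9, 0.2, -0.8]
finger_gap: 0.998
```

```bash
python3 -c "
from h import *
go(490,-20,19,-108.9)
snap('scene','sc11');snap('side','s11');snap('wrist','w11')
crop('sc11',190,160,400,300,3.7)
crop('w11',320,0,640,200,2.5)"
```

```text
k 0 turn rad [0.0021 0.0077 0.0032] deg 0.5
k 180 turn rad [ 0.0121 -0.0033 -3.1384] deg 179.8
t 20.6 tcp mm [462.9 -24.1 210.7] jaw yaw -109.08 tilt 0.46 q6 [-0.31  0.18  1.69  0.    1.27  1.6 ] gap 0.998 F [ 0.9  0.2 -0.8]
shift cm [  2.71   0.41 -19.17]
```

View pics/sc11_c190_160.png

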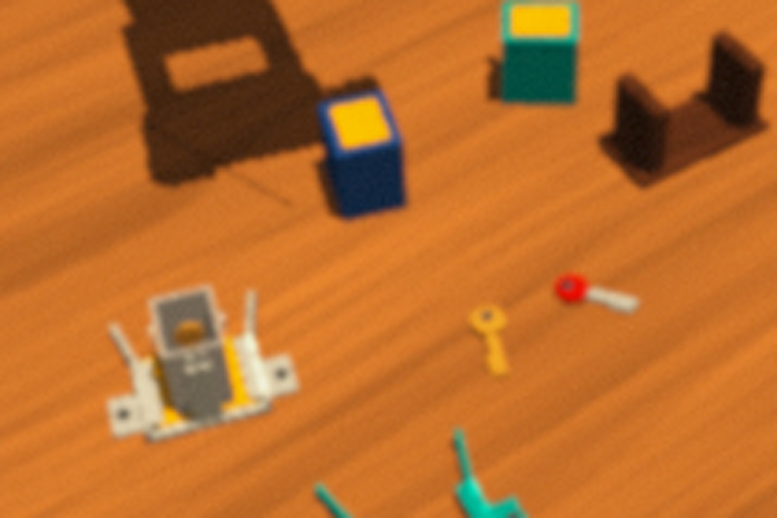

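View pics/s11.png

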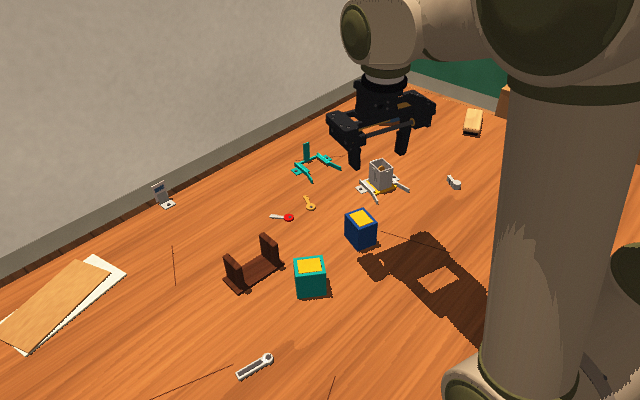

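View pics/w11.png

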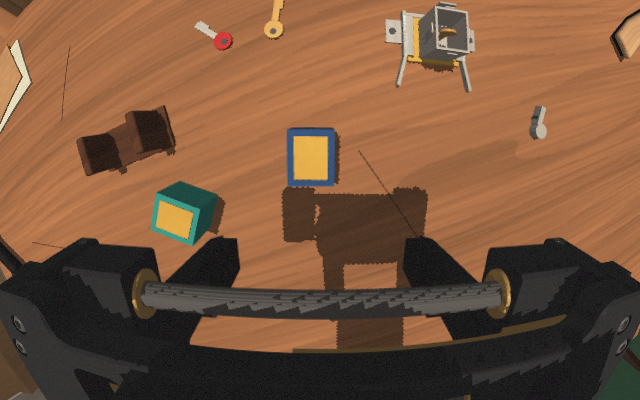

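Lid stands at scene-crop (362,155), tub in the shoe at (195,350), bystanders look unmoved. I check seating from straight above.

Request:
{"api": "arm_command", "payload": {"motion": [[-1,[0.8,-3,0.5],[0,0,0]],[-1,[1,-3.5,0],[0,0,0]],[-1,[1,-3.5,0],[0,0,0]],[-1,[1,-3.5,0],[0,0,0]],[-1,[0.8,-3,0],[0,0,0]],[-1,[0,0,0],[0,0,0]]]}}

```text
time_s: 21.5
eef_pos: [0.5082, -0.1926, 0.2031]
tool_rot: [-2.025, 0.335, 2.054]
force: [-0.9, 0.3, -0.7]
finger_gap: 1.002
```

```bash
python3 -c "
from h import *
loc()
c,_,_=snap('wrist','w12');print(ray(c,320,200)[0]);crop('w12',240,120,400,240,5)"
```

```text
LOCAL x -72.2 y -6.1 z 203.1  Fx -1.0 Fy -0.0 Fz -0.7
[ 0.57565458 -0.21692803  0.36900871]
```

View pics/w12_c240_120.png

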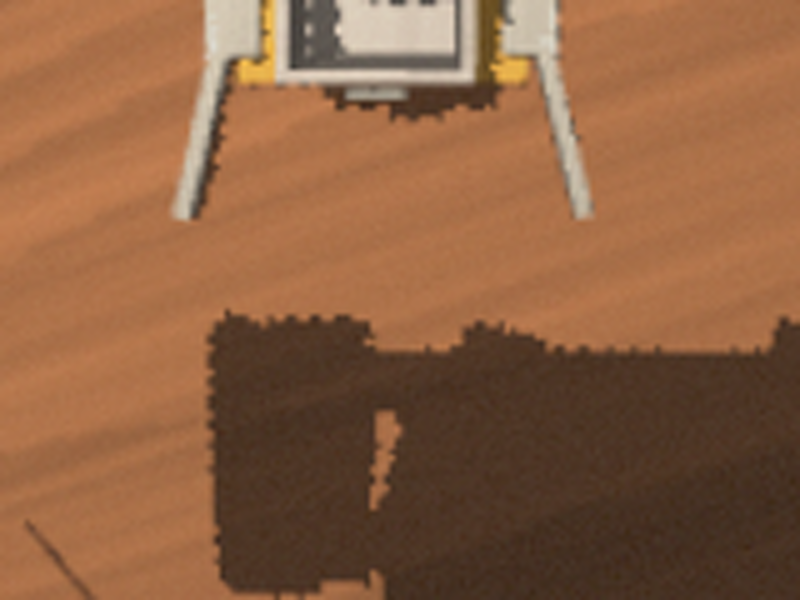

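```bash
python3 -c "
from h import *
crop('w12',260,60,370,150,7)"
```

```text
(no output)
```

View pics/w12_c260_60.png

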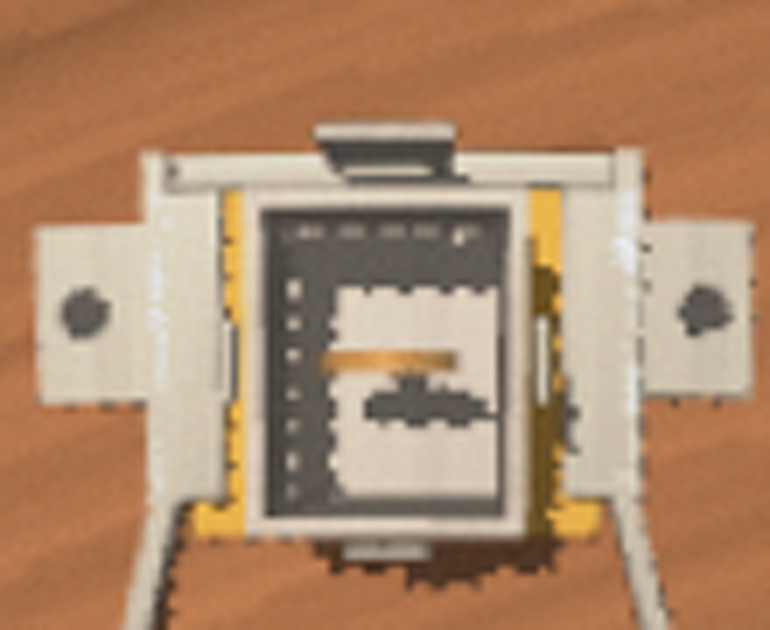

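Run:
```python
from h import *
c,im,d=load('w12')
a=np.radians(-18.9);e=np.array([np.cos(a),np.sin(a)]);n=np.array([-np.sin(a),np.cos(a)])
O=np.array([578.5,-210.2])
for k,(u,v,z) in {'lip end L':(185,498,.0115),'lip end R':(590,498,.0115),'foot back L':(195,537,.006),'foot back R':(600,537,.006),'foot front L':(233,189,.006),'foot front R':(545,189,.006),'stop low front':(400,187,.0085),'rim back L':(245,537,.066),'rim front R':(527,187,.066)}.items():
    L=atz(c,u/7+260,v/7+60,z,True)[:2]*1e3-O; print(k,(L@e).round(1),(L@n).round(1))
s,t=load('scene0')[0:1],0
cw=load('w12')[0]
# bystanders before/after images diff in scene
A=cv2.imread('pics/scene0.png').astype(int);B=cv2.imread('pics/sc11.png').astype(int)
for k,(u,v) in dict(brass=(322,251),red=(350,239),whistle=(170,250),opener=(373,149),decoy=(335,173)).items():
    print(k,np.abs(A-B)[v-10:v+10,u-14:u+14].mean().round(1))
```

```text
lip end L -22.2 33.6
lip end R -22.4 -33.0
foot back L -29.1 32.7
foot back R -29.3 -35.1
foot front L 29.3 25.7
foot front R 29.0 -25.7
stop low front 29.1 -1.9
rim back L -24.5 19.0
rim front R 24.4 -20.2
brass 2.6
red 2.7
whistle 2.7
opener 2.7
decoy 2.3
```

```bash
python3 -c "
from h import *
print(arm.close_job())"
```

```text
the job is handed in; nothing more can be done
None
```

The spare-key tin is open: the tub sits fully home in the steel shoe, and the lid stands mouth down on clear shelf at about (0.49, −0.02), roughly 0.2 m from the tin. I handed the job in at about 21.6 s of the 61 s allowed.

**What I did:**
1. Gripped the closed tin across x in the oak stowage, lifted it out level and set it down in the mouth of the shoe.
2. Re-gripped it across y and slid the foot under both lips until it touched the end stop, at about 5 N. I then eased off.
3. Drew the lid straight up. The draw force read about 7 N.
4. Carried the lid away and lowered it onto the shelf before opening the fingers. Contact read about 14 N.

**What the last checks showed:**
- **Tin:** seen from above, the foot's centre is within about 0.3 mm of home along the slide. It sits about 1 mm to one side, inside the shoe's play of about 2.5 mm each way. The tub stands upright.
- **Lid:** it stands upright in all three camera views.
- **Bystanders:** both keys, the whistle, the bottle opener and the turquoise box look unchanged between the first and last scene pictures. I did not compare the turquoise shoe that way, but nothing went near it.
- **Gripper:** open, well above everything and touching nothing when I handed in.

**Disagreement:** when I first set the tin down in the shoe's mouth, it was about 2.5 mm off to one side of where I had aimed. I corrected this when I re-gripped it. No check failed at the end.

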